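# Fresh cells for the crew radio

## Task

Get the crew's portable radio going again: take the spent blue cells out of its battery bay and put them in the red used-battery box, and lay the three fresh green cells in the bay's cradles, plus ends towards the hinge. Then lower the lid gently until it is fully shut and, now that the radio has power, turn the tuning knob until the pointer stands on the red tab. Do not slam the lid, and leave the mug, the bottle and the tape where they are.

Things in the scene. Friction and masses are not known exactly. Their poses are not given: they have to be found in the camera images.
- fresh_1_mid (a point): fresh cell 1: D-size battery cell, 34 mm in diameter and 61 mm long, 0.14 kg, lying on its side (it does not roll away by itself); green jacket, brass-coloured band and small steel nub at the plus end. This point is its centre (17 mm above what it lies on); its own x axis runs along the cell to the plus end. It starts on the bare table to the left of the radio
- fresh_1_plus (a point): plus end of fresh cell 1, on the cell's axis 30 mm from its centre
- fresh_2_mid (a point): fresh cell 2: D-size battery cell, 34 mm in diameter and 61 mm long, 0.14 kg, lying on its side (it does not roll away by itself); green jacket, brass-coloured band and small steel nub at the plus end. This point is its centre (17 mm above what it lies on); its own x axis runs along the cell to the plus end. It starts on the bare table to the left of the radio
- fresh_2_plus (a point): plus end of fresh cell 2, on the cell's axis 30 mm from its centre
- fresh_3_mid (a point): fresh cell 3: D-size battery cell, 34 mm in diameter and 61 mm long, 0.14 kg, lying on its side (it does not roll away by itself); green jacket, brass-coloured band and small steel nub at the plus end. This point is its centre (17 mm above what it lies on); its own x axis runs along the cell to the plus end. It starts on the bare table to the left of the radio
- fresh_3_plus (a point): plus end of fresh cell 3, on the cell's axis 30 mm from its centre
- spent_1_mid (a point): spent cell 1: D-size battery cell, 34 mm in diameter and 61 mm long, 0.14 kg, lying on its side (it does not roll away by itself); blue jacket with a white band and small steel nub at the plus end. This point is its centre; own x axis to the plus end. It starts in cradle 1 of the radio's battery bay, or is absent (then that cradle is empty)
- spent_2_mid (a point): spent cell 2: D-size battery cell, 34 mm in diameter and 61 mm long, 0.14 kg, lying on its side (it does not roll away by itself); blue jacket with a white band and small steel nub at the plus end. This point is its centre; own x axis to the plus end. It starts in cradle 2 of the radio's battery bay, or is absent (then that cradle is empty)
- spent_3_mid (a point): spent cell 3: D-size battery cell, 34 mm in diameter and 61 mm long, 0.14 kg, lying on its side (it does not roll away by itself); blue jacket with a white band and small steel nub at the plus end. This point is its centre; own x axis to the plus end. It starts in cradle 3 of the radio's battery bay, or is absent (then that cradle is empty)
- radio: grey portable radio with black corner guards, 175 x 330 mm and 95 mm high to its flat top deck, too heavy to shift. Origin on the table under the middle of the bay's length; x from the robot side to the far side (the body reaches from x = -93 to +83 mm), y to the left (-165 to +165 mm), z up. The battery bay is sunk into the left two thirds of the deck, the dial is on the right third
- bay (a point): middle of the battery bay's floor, 55 mm above the table; axes as the radio's. The bay is 40 mm deep, 70 mm along x, 210 mm along y. Three cradles, at y = +60, 0 and -60 mm. Cells lie along x, plus end towards +x (the hinge side: its wall has the red contact plates, the near wall the springs, which press with no force). A seated cell's centre is at x = 0, 17 mm above the floor
- cradle_1 (a point): middle of the left (+y) cradle's floor, like the other two. 12 mm high ribs beside the cell's ends leave it 3.5 mm free on each side, and it has 4 mm free at each end. Beside the cell's middle, 42 mm along x, the floor is clear for fingers: 26 mm to the next cell or the side wall
- lid (a joint): angle of the bay's black lid in rad: 0 shut flat on the deck, about 1.8 to 2.0 standing open leaning away from the robot, stop at 2.1. Its friction hinge (about 0.13 N m) keeps it wherever it is left; it needs 1 to 2 N at its free edge, all the way down
- lid_hinge (a point): middle of the lid's hinge line at deck height, 60 mm beyond the middle of the bay; this frame turns with the lid. From it the lid plate, 6 mm thick and 218 mm wide, reaches 110 mm along its own -x (towards the robot when shut, upward when open); its own +z face is the outside, its underside lies at own z = 0. The hinge runs along y
- lid_tab (a point): middle of the orange tab at the middle of the lid's free edge, 56 mm wide, 6 mm thick, standing 20 mm out from the edge (own x -110 to -130 mm from the hinge); 119 mm from the hinge
- tuning_knob (a joint): angle of the tuning knob in rad, -3.9 to 3.9, growing counter-clockwise seen from above; it stays where it is left, about 0.04 N m to turn. One rad counter-clockwise moves the pointer 10 mm to the left (+y of the radio), clockwise to the right
- knob_grip (a point): on the upright axis of the aluminium tuning knob, 21 mm above the deck: the height to grip it. The knob is round, 38 mm in diameter, from 5 to 32 mm above the deck, with a 44 mm flange below; it turns with the knob
- pointer: the black tuning pointer, a bar 40 mm long (along x) and 3 mm wide that slides along y on the white scale beyond the knob, 3 mm above the deck; origin under the bar's middle at deck height, axes as the radio's. Only the knob may drive it: it must not be pushed directly
- tab_red_mark (a point): centre of the red station tab on the far edge of the white scale, 6 mm wide; axes as the radio's. The pointer is on the station when it stands at the same y as this (in the radio's frame)
- tab_blue_mark (a point): centre of the blue tab on the same scale, another station, not wanted
- used_box_in (a point): middle of the inner floor, 4 mm above the table, of the red open used-battery box to the right of the radio: 190 x 130 mm outside, 70 mm high, 4 mm walls, 0.45 kg, loose; x along its long side
- mug: white mug, 80 mm wide, 95 mm high, handle at its +y; origin at the centre of its underside. A bystander
- spray: blue bottle with a red cap, 70 mm wide, 180 mm high; origin at the centre of its underside. A bystander
- tape: roll of yellow tape lying flat, 80 mm outside, 48 mm high; origin at the centre of its underside. A bystander

How it is judged:
By the outcome, as a careful person would: the job done as asked, in the order asked, and still so for the second after the job is handed in, with the robot touching nothing.
Of spent_1, spent_2, spent_3 only 1 to 3 are there at a start; the rules pass over those that are not, and their reading is None.
At some moment in a run one of fresh_1, fresh_2, fresh_3, used_box may be knocked a few centimetres aside while the robot is not near it.
Once in a run the grip may slacken for a moment while it holds something.
It also fails if it takes over 210 s, if anything falls off the work surface, if the arm or the gripper's body presses on something with over 40 N, if the wrist force passes 120 N, or if a joint passes its speed limit or range.

## Robot

A 7-joint arm with a two-finger parallel gripper is mounted at the origin on the work surface. World frame = base frame: x ahead of the robot, y to its left, z up, the work surface at z = 0. Lengths are in m, angles in rad, forces in N, time in s.
With the tool pointing down it reaches from about 0.4 to 0.875 m from the base axis. Payload 19.3 kg.
Tool frame: the origin (TCP) lies on the front face of the gripper's body, between the roots of the fingers; the fingertips stand 73 mm ahead of it and the grasp point (between the pads) lies 54 mm ahead of it; z points along the fingers, y is the direction in which the jaws open and shut (so a half turn about z gives the same grasp; the last joint's range is limited). The gripper opens to 85 mm and grips with 20 to 120 N. Pads are 22 mm wide; open, the fingers measure 114 mm over their backs; the gripper's body (76 mm by 85 mm) begins 54 mm behind the grasp point. The pads swing forward as they close: fully open they stand 13 mm farther back than shut.
Start: joints at [1.048, 0.521, -0.036, 1.599, 0.021, 1.021, -0.113], TCP at [0.273, -0.562, 0.304] pointing down, gripper open.
Joint ranges: [-2.91, 2.91], [-0.3, 2.13], [-1.5, 1.42], [0.17, 2.43], [-1.26, 4.41], [0.16, 1.93], [-2.52, 2.52]. Speed limits (rad/s): [1.89, 1.89, 2.39, 2.39, 3.01, 3.01, 3.01].

## Interface

Orientations are given as [roll, pitch, yaw] about the fixed x, y, z axes, in that order (R = Rz(yaw) Ry(pitch) Rx(roll)).
In Python, from workcell import bot gives the robot as it stands.
- The arm moves only by the shell command python3 -m crank 'ROWS' [OPENING] [FORCE]. ROWS is a JSON object of lists of equal length, an entry for each row: "travel": the shift along the world's x, y, z in cm, a list of three; "rot": the turn, a rotation vector about the world's x, y, z in degrees, a list of three. A call has 1 to 8 rows; each row is the pose to reach, as a shift and turn from the pose commanded when the call began; what a row does not reach only later rows make up. A row lasts 1/10 s, in which the tool goes at most 50 mm and 8.59 degrees, less where a joint would pass 70% of its speed; a pose out of reach is approached as far as the arm can. A call with a gripper value outside its range is refused whole. OPENING is the opening, from -1 (shut) to 1 (fully open), so that 0 is half open, set as the call begins (- or left out, the last holds). The fingers move at their own pace and stop on an object; FORCE is the grip in N (left out, the last holds). Time passes only in rows, so rows that repeat a pose let the fingers close. It gives the time, the measured TCP pose, the force and the opening at its end, in the units of the state.
- bot.observe(): the state, without advancing time (a new reading comes with each control period).
- bot.grab_frame(name): name is "side" or "top"; returns the picture (420x560x3 uint8, red, green, blue); there is no depth.
- bot.camera_model(name): a dict with "fx", "fy", "cx", "cy" (pixels), "R" (3x3) and "t" (3): a world point X has camera coordinates R X + t. Camera axes: x right, y down, z forward; pixel columns grow to the right and rows downward; lengths in m; the calibration is good to about 2 mm. A picture is of the moment at which its call begins. camera_model takes no time and is no camera call.
- bot.job_done(): hands the job in, once; it reports no verdict.
Trained networks look in the newest picture that a camera, given by its name, has taken for a name from the list of things; names that differ only in an ending like _2 or _b are one class to them, and where a whole thing is asked for, a point or a joint stands for the part that bears it (a point fixed in the world has none). Each returns a list of dicts, best first, with "conf" (0 to 1); they miss things now and then, are a little off and sometimes report something else, mostly with a low value. They report only what shows in the picture. A call takes as long as a camera call.
- bot.silhouettes(camera, thing): "pixels" (420x560 bool, what is visible of it) and "box" ([centre column, centre row, width, height] in pixels, round what is visible of it).
The state is a dict: "clock": time; "qpos": joint angles; "qd": joint speeds; "joint_efforts": joint torques, N m; "position": TCP position; "tool_rot": TCP orientation; "force": force on the tool from outside, world axes, zero at the start; "moment": the same for the moment, N m; "grip_width": finger opening in m.
Only numpy, scipy, OpenCV 4.12 (cv2) and the standard library are available. Lean on these libraries where they do the work, as an engineer would, in place of code of your own. Each camera call takes 0.05 s, during which the arm holds its last target.

## Working session

There is one attempt and no reset: what is moved stays moved. The work goes in short steps, Python scripts to look and compute and a shell command to move; the robot and the scene stay as the last step left them, time stands still between calls to the robot, and variables do not carry over. Pictures are saved under pics/ and viewed, and the job is handed in when it is done.

```bash
ls; mkdir -p pics; python3 - <<'E'
from workcell import bot
import cv2
print(bot.observe())
for n in ["side","top"]:
    im=bot.grab_frame(n); cv2.imwrite(f"pics/{n}0.png",im[:,:,::-1])
    print(n,bot.camera_model(n))
E
```

```text
pics
{'clock': 0.0, 'qpos': array([ 1.04778483,  0.52202332, -0.03633866,  1.5999915 ,  0.02120645,
        1.02108907, -0.11280234]), 'qd': array([-0.00168544,  0.00024836, -0.00217906,  0.0018047 , -0.0011858 ,
        0.00145056,  0.0007554 ]), 'joint_efforts': array([-2.13921489e-04, -9.27121639e+01,  1.97964169e+00, -3.69933379e+01,
        1.78242638e-02,  8.01956572e-03, -5.14354213e-05]), 'position': array([ 0.27330328, -0.56180153,  0.30332567]), 'tool_rot': array([-3.14046945e+00,  7.96204818e-05,  4.52812065e-01]), 'force': array([ 0.69462809,  0.32138814, -0.02742002]), 'moment': array([-0.026363  ,  0.00175351, -0.01145008]), 'grip_width': 0.0853398045741186}
side {'fx': 387.70037824662535, 'fy': 387.70037824662535, 'cx': 279.2252965305642, 'cy': 218.89136629184705, 'R': array([[-9.69440445e-01, -2.45326766e-01,  2.38770898e-05],
       [-1.85672224e-01,  7.33644187e-01, -6.53675785e-01],
       [ 1.60346649e-01, -6.33704177e-01, -7.56774714e-01]]), 't': array([0.55594003, 0.18181515, 0.98422263])}
top {'fx': 493.6442971731027, 'fy': 493.6442971731027, 'cx': 289.30957165820644, 'cy': 206.21897628696465, 'R': array([[-0.01537892, -0.9998802 ,  0.00175332],
       [-0.9908618 ,  0.01500516, -0.13404377],
       [ 0.1340014 , -0.00379874, -0.99097386]]), 't': array([-0.01675986,  0.58861338,  1.1046039 ])}
```

View pics/side0.png

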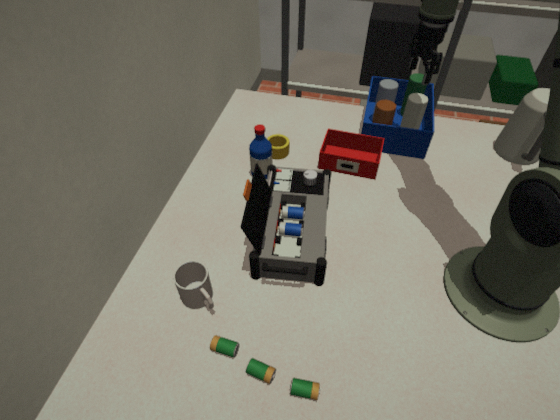

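View pics/top0.png

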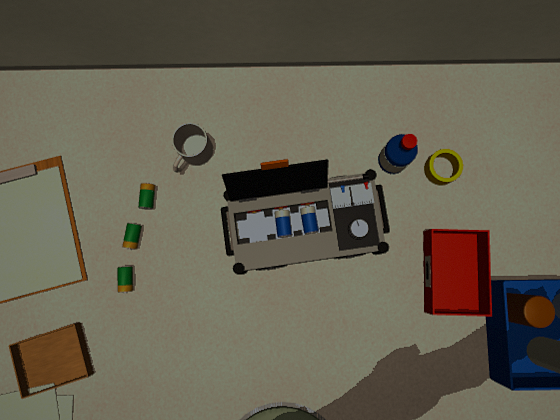

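The side view shows the whole cell and the top view shows the layout: radio at about (305,215), spent cells at (283,222) and (309,219), green cells at (147,195), (131,235) and (124,278), and the red box at (458,272). Next I'll measure these with silhouettes.

```bash
cat > h.py <<'E'
from workcell import bot
import numpy as np, cv2
def ray(cam,u,v):
    m=bot.camera_model(cam);R=np.array(m["R"]);t=np.array(m["t"])
    d=R.T@np.array([(u-m["cx"])/m["fx"],(v-m["cy"])/m["fy"],1]);o=-R.T@t
    return o,d
def onz(cam,u,v,z):
    o,d=ray(cam,u,v); return o+d*(z-o[2])/d[2]
def proj(cam,X):
    m=bot.camera_model(cam);c=np.array(m["R"])@np.array(X)+np.array(m["t"])
    return m["fx"]*c[0]/c[2]+m["cx"],m["fy"]*c[1]/c[2]+m["cy"]
def tri(u1,v1,u2,v2,a="top",b="side"):
    o1,d1=ray(a,u1,v1);o2,d2=ray(b,u2,v2)
    A=np.stack([d1,-d2],1);s=np.linalg.lstsq(A,o2-o1,rcond=None)[0]
    p,q=o1+d1*s[0],o2+d2*s[1];return (p+q)/2,np.linalg.norm(p-q)
def crop(cam,box,k,fn,im=None):
    im=bot.grab_frame(cam) if im is None else im
    x0,y0,x1,y1=box
    cv2.imwrite(fn,cv2.resize(im[y0:y1,x0:x1,::-1],None,fx=k,fy=k,interpolation=cv2.INTER_CUBIC))
    return im
E
python3 - <<'E'
from h import *
t=bot.grab_frame("top");s=bot.grab_frame("side")
np.save("t0.npy",t);np.save("s0.npy",s)
crop("top",(210,145,400,285),4,"pics/t1.png",t)
crop("top",(100,170,180,300),4,"pics/t2.png",t)
crop("side",(230,120,390,290),4,"pics/s1.png",s)
for n in ["fresh_1_mid","spent_1_mid","radio","used_box_in","lid","lid_tab","tuning_knob","pointer","tab_red_mark","tab_blue_mark","mug"]:
  for c in ["top","side"]:
    for d in bot.silhouettes(c,n):
        ys,xs=np.nonzero(d["pixels"])
        print(n,c,round(d["conf"],2),np.round(d["box"],1),len(xs),round(xs.mean(),1) if len(xs) else 0,round(ys.mean(),1) if len(xs) else 0)
print(bot.observe()["clock"])
E
```

```text
fresh_1_mid top 0.72 [123.5 283.6  16.9  25.9] 418 125.1 279.5
fresh_1_mid side 0.97 [305.  389.2  29.3  23.1] 495 304.7 388.1
radio top 0.95 [306.1 215.7 169.3 115.9] 14350 301.1 215.2
radio top 0.48 [131.  234.9  21.   29.5] 394 131.6 236.1
radio side 0.6 [284.8 226.1  88.3 119.3] 8489 287.4 223.2
used_box_in top 0.8 [457.9 273.1  71.5  90.5] 5870 457.1 272.8
used_box_in side 0.88 [350.1 153.1  65.9  49.9] 2492 350.7 153.0
lid top 0.91 [274.5 181.4 105.6  41.2] 3239 276.6 179.7
lid top 0.53 [305.1 215.2 171.3 114.7] 14207 301.5 215.2
lid top 0.26 [397.  153.4  36.4  36.5] 1162 398.0 153.4
lid side 0.72 [195.5 283.4  41.   49.2] 1448 193.8 284.2
lid side 0.65 [255.1 208.9  32.8  90.5] 1750 256.6 208.1
lid_tab top 0.86 [276.1 179.4 105.2  39.1] 3100 276.3 179.9
lid_tab side 0.8 [255.7 208.3  27.8  88.7] 1758 256.7 209.2
tuning_knob top 0.75 [358.2 231.1  20.4  15.5] 328 357.7 229.1
tuning_knob side 0.74 [311.6 179.7  13.9  18.7] 222 310.2 177.8
tuning_knob side 0.37 [291.6 228.8  21.4  16.7] 300 290.2 228.0
pointer top 0.6 [275.2 178.5 103.5  41.8] 3054 276.4 180.0
tab_red_mark top 0.75 [397.2 152.2  38.   37.6] 1133 397.9 153.4
tab_red_mark top 0.7 [130.4 235.8  16.8  30.2] 333 131.4 236.1
tab_red_mark top 0.64 [126.2 279.   14.9  25.6] 365 124.8 279.3
tab_red_mark top 0.17 [456.9 274.8  67.7  89.1] 5645 457.2 272.4
tab_red_mark side 0.56 [309.6 177.8  17.5  19.4] 226 310.1 177.9
tab_blue_mark top 0.44 [192.9 147.2  41.9  47.5] 1420 191.2 145.7
mug top 0.71 [192.4 148.2  41.9  47.9] 1439 190.6 145.9
mug top 0.49 [276.1 178.9 105.3  41. ] 3198 276.4 179.8
mug side 0.6 [195.6 282.9  36.7  47.9] 1441 194.0 284.0
1.3
```

View pics/t1.png

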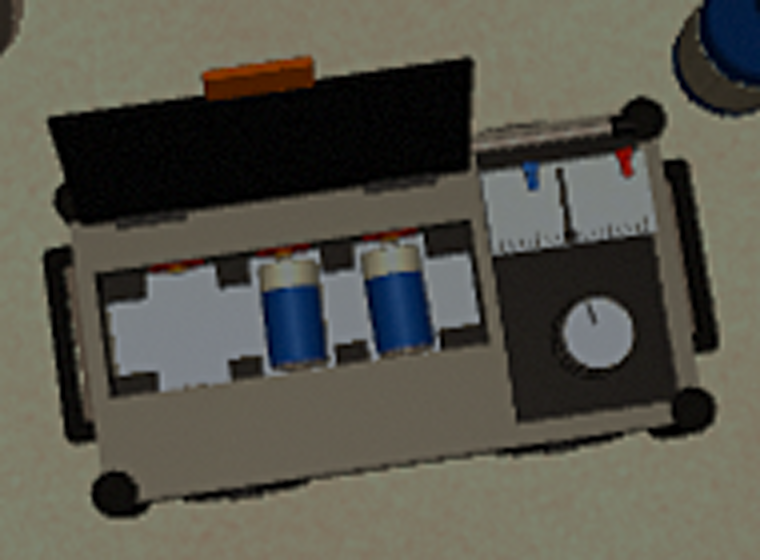

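View pics/t2.png

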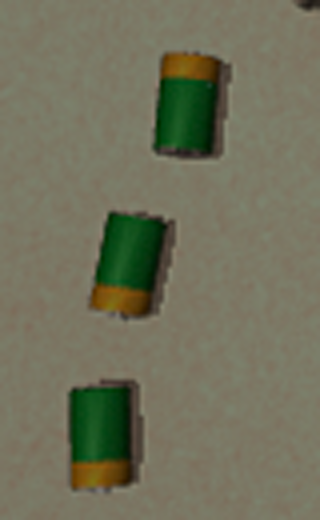

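View pics/s1.png

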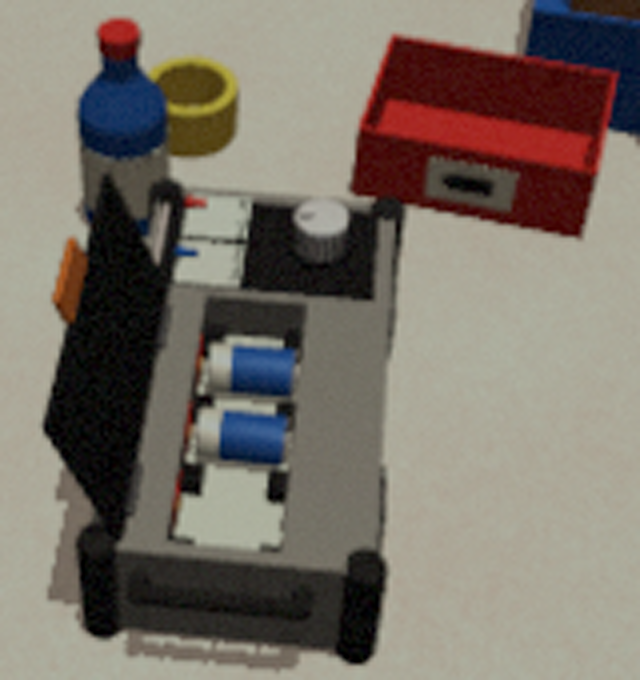

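```bash
cat > m.py <<'E'
from h import *
from scipy.optimize import least_squares
def P(c): 
    m=bot.camera_model(c); return -np.array(m["R"]).T@np.array(m["t"])
if __name__=="__main__":
    print("cams",P("top"),P("side"))
    t=np.load("t0.npy")
    # radio features, top view crop 4x offset (210,145): (local xyz mm),(crop px)
    F=[((35,105,95),(97,272)),((35,-105,95),(472,222)),((-35,105,95),(112,397)),((-35,-105,95),(489,342))]
    uv=np.array([[210+(a+.5)/4-.5,145+(b+.5)/4-.5] for _,(a,b) in F]);L=np.array([f[0] for f in F])/1000
    def w(p): 
        c,s=np.cos(p[2]),np.sin(p[2]);return np.stack([p[0]+c*L[:,0]-s*L[:,1],p[1]+s*L[:,0]+c*L[:,1],L[:,2]],1)
    r=least_squares(lambda p:(np.array([proj("top",X) for X in w(p)])-uv).ravel(),[.55,0,0])
    print("radio",r.x,np.degrees(r.x[2]),r.fun.round(2))
    # cells
    hsv=cv2.cvtColor(t,cv2.COLOR_RGB2HSV)
    def blobs(m,lo):
        n,l,st,ce=cv2.connectedComponentsWithStats(m.astype(np.uint8))
        return [(l==i) for i in range(1,n) if st[i,4]>lo]
    H,S,V=[hsv[...,i].astype(int) for i in range(3)]
    gr=(H>40)&(H<85)&(S>120); br=(H>8)&(H<28)&(S>140)
    for n,m in(("green",gr),("brass",br)):
        m=m.copy(); m[:,:100]=0;m[:,180:]=0
        for b in blobs(m,40):
            y,x=np.nonzero(b);print(n,len(x),x.mean().round(2),y.mean().round(2),onz("top",x.mean(),y.mean(),.025).round(4))
    m=(H>100)&(H<125)&(S>120);m[:,:260]=0;m[:,330:]=0;m[:190]=0;m[260:]=0
    for b in blobs(m,40):
        y,x=np.nonzero(b);print("blue",len(x),x.mean().round(2),y.mean().round(2),onz("top",x.mean(),y.mean(),.082).round(4))
    rd=((H<6)|(H>174))&(S>150);rd[:,:415]=0
    for b in blobs(rd,400):
        y,x=np.nonzero(b);print("box",cv2.minAreaRect(np.stack([x,y],1).astype(np.float32)))
E
python3 m.py
```

```text
cams [ 0.4349583  -0.02139398  1.17356293] [0.41489198 0.62670533 0.86366969]
radio [ 0.54694898 -0.0107885   0.12342042] 7.071469432970072 [-0.48 -0.14  0.13 -0.68 -0.28  0.15  0.63  0.63]
green 243 146.04 198.07 [0.6147 0.3108 0.025 ]
green 252 132.11 232.65 [0.5337 0.3414 0.025 ]
green 249 124.57 275.6 [0.4348 0.356  0.025 ]
brass 84 147.25 186.31 [0.6427 0.3086 0.025 ]
brass 88 129.76 244.59 [0.506 0.346 0.025]
brass 90 124.97 287.98 [0.4066 0.3543 0.025 ]
blue 259 309.16 222.13 [ 0.5462 -0.0691  0.082 ]
blue 254 282.94 225.83 [ 0.5389 -0.0108  0.082 ]
box ((457.0, 272.5), (87.0, 68.0), 90.0)
```

```bash
python3 -m crank '{"travel":[[2,3.5,0],[4.5,8,0],[7,12,0],[9.5,16.5,0],[12,21,0],[14.5,25.5,0],[17,30,0],[19.5,34,0]],"rot":[[0,0,-2],[0,0,-5],[0,0,-8],[0,0,-11],[0,0,-14],[0,0,-17],[0,0,-19],[0,0,-19]]}' 0.08 60
```

```text
clock: 2.1
position: [0.4673, -0.2227, 0.3042]
tool_rot: [3.141, -0.0, 0.12]
force: [2.1, -1.0, -0.1]
grip_width: 0.0461
```

```bash
cat > k.py <<'E'
from m import *
# geometry in radio frame
rx,ry,ra=.54695,-.01079,.12342
def W(x,y,z): c,s=np.cos(ra),np.sin(ra);return np.array([rx+c*x-s*y,ry+s*x+c*y,z])
def Lc(p): c,s=np.cos(ra),np.sin(ra);d=p[:2]-[rx,ry];return np.array([c*d[0]+s*d[1],-s*d[0]+c*d[1],p[2]])
def cp(a,b): return 210+(a+.5)/4-.5,145+(b+.5)/4-.5
if __name__=="__main__":
    for n,q,z in(("knob",(597,333),.127),("ptr far",(559,172),.098),("ptr near",(571,240),.098),("red",(625,162),.096),("blue",(531,177),.096),("tab top edge mid",(259,72),.21)):
        w=onz("top",*cp(*q),z);print(n,w.round(4),Lc(w).round(4))
    for c in(1,2,3): print("cradle",c,W(0,[60,0,-60][c-1]/1000,.072).round(4))
    print("box c",onz("top",457,272.5,.07),onz("top",457,272.5,.004))
E
python3 k.py
```

```text
knob [ 0.5278 -0.1727  0.127 ] [-0.039  -0.1583  0.127 ]
ptr far [ 0.6199 -0.1589  0.098 ] [ 0.0541 -0.156   0.098 ]
ptr near [ 0.5818 -0.1643  0.098 ] [ 0.0157 -0.1566  0.098 ]
red [ 0.6253 -0.1959  0.096 ] [ 0.0549 -0.1934  0.096 ]
blue [ 0.6176 -0.1436  0.096 ] [ 0.0538 -0.1405  0.096 ]
tab top edge mid [0.6534 0.0033 0.21  ] [0.1074 0.0009 0.21  ]
cradle 1 [0.5396 0.0488 0.072 ]
cradle 2 [ 0.547  -0.0108  0.072 ]
cradle 3 [ 0.5543 -0.0703  0.072 ]
box c [ 0.43029112 -0.39506703  0.07      ] [ 0.43001199 -0.41741502  0.004     ]
```

```bash
python3 -m crank '{"travel":[[2.2,3.8,-1],[4.4,7.6,-3],[6.5,11.4,-5],[8.7,15.2,-7],[8.7,15.2,-9.5],[8.7,15.2,-9.5]],"rot":[[0,0,0],[0,0,0],[0,0,0],[0,0,0],[0,0,0],[0,0,0]]}'; python3 - <<'E'
from h import *
crop("top",(210,145,400,285),4,"pics/t3.png")
crop("side",(230,100,390,290),3,"pics/s3.png")
E
```

```text
clock: 2.7
position: [0.5528, -0.0715, 0.2063]
tool_rot: [-3.141, 0.004, 0.123]
force: [-1.2, -0.9, 0.4]
grip_width: 0.046
```

View pics/t3.png

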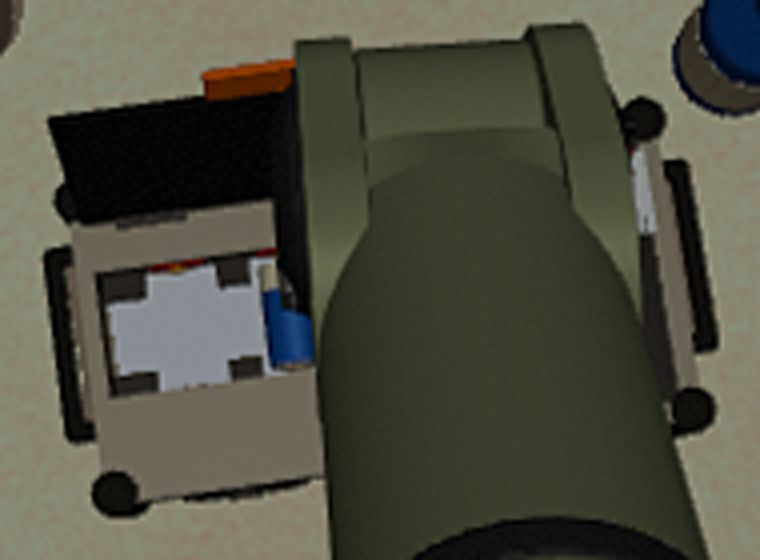

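View pics/s3.png

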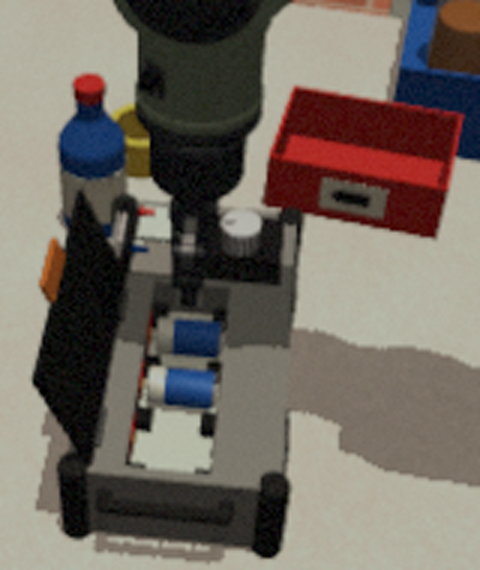

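The gripper hangs above the right spent cell (crop side, cell at (190,338)) with the fingers straddling it. The box and lid are clear. I'll go down.

```bash
python3 -m crank '{"travel":[[0.1,0.1,-2.5],[0.1,0.1,-4.5],[0.1,0.1,-6],[0.1,0.1,-7],[0.1,0.1,-7.8],[0.1,0.1,-7.9],[0.1,0.1,-7.9]],"rot":[[0,0,0],[0,0,0],[0,0,0],[0,0,0],[0,0,0],[0,0,0],[0,0,0]]}'
```

```text
clock: 3.5
position: [0.555, -0.0719, 0.1304]
tool_rot: [3.141, -0.001, 0.121]
force: [-0.5, -0.4, 1.4]
grip_width: 0.0462
```

```bash
python3 -m crank '{"travel":[[0,0,0],[0,0,0],[0,0,0],[0,0,0],[0,0,0]],"rot":[[0,0,0],[0,0,0],[0,0,0],[0,0,0],[0,0,0]]}' -1 50
```

```text
clock: 4.0
position: [0.5551, -0.0716, 0.1308]
tool_rot: [3.141, -0.001, 0.121]
force: [-1.4, 0.2, 6.0]
grip_width: 0.033
```

```bash
python3 -m crank '{"travel":[[0,0,1],[0,0,2.5],[0,0,5],[0,0,8],[0,0,11.5],[0,0,13],[0,0,13]],"rot":[[0,0,0],[0,0,0],[0,0,0],[0,0,0],[0,0,0],[0,0,0],[0,0,0]]}'; python3 - <<'E'
from h import *
s=crop("side",(230,80,390,290),3,"pics/s4.png");t=bot.grab_frame("top")
for c in("top","side"):
  for d in bot.silhouettes(c,"used_box_in"): print(c,d["conf"],d["box"])
print(bot.observe()["force"])
crop("top",(400,210,520,340),4,"pics/t4.png",t)
E
```

```text
clock: 4.7
position: [0.5556, -0.0718, 0.263]
tool_rot: [3.141, -0.004, 0.121]
force: [-0.2, 0.5, -1.2]
grip_width: 0.0334
top 0.74 [148.2, 195.0, 14.7, 23.2]
top 0.6 [458.1, 270.6, 72.9, 86.9]
top 0.49 [124.7, 279.4, 15.3, 26.0]
side 0.84 [349.9, 151.4, 64.2, 47.7]
[-0.03132911 -0.43227326 -1.52636161]
```

View pics/s4.png

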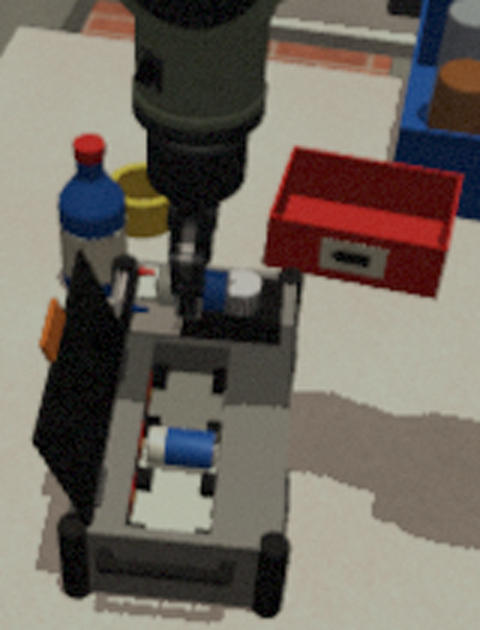

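View pics/t4.png

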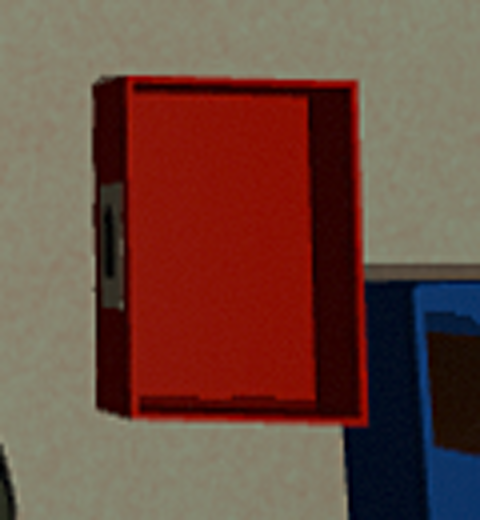

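The cell is held in the jaws, cradle 3 is empty and the box hasn't moved: its rim centre in the crop is about (246,250), which gives (0.43,-0.405). I'll carry the cell to the box.

```bash
python3 -m crank '{"travel":[[-0.8,-3,0],[-1.8,-7.5,0],[-3,-12,0],[-4.2,-16.5,0],[-5.4,-21.5,0],[-6.6,-26.5,0],[-7.6,-31,0],[-8.1,-33.3,0]],"rot":[[0,0,0],[0,0,-1],[0,0,-2],[0,0,-3],[0,0,-4],[0,0,-5],[0,0,-6],[0,0,-7]]}'; python3 -m crank '{"travel":[[0,0,-1],[0,0,-5],[0,0,-9.5],[0,0,-13.5],[0,0,-16],[0,0,-17.2],[0,0,-18],[0,0,-18]],"rot":[[0,0,0],[0,0,0],[0,0,0],[0,0,0],[0,0,0],[0,0,0],[0,0,0],[0,0,0]]}'
```

```text
clock: 5.7
position: [0.4712, -0.4089, 0.2587]
tool_rot: [3.141, 0.002, -0.006]
force: [0.1, 1.6, -1.8]
grip_width: 0.0326
clock: 6.5
position: [0.4742, -0.4044, 0.0803]
tool_rot: [3.142, -0.0, -0.001]
force: [-0.5, 0.6, -0.3]
grip_width: 0.0326
```

```bash
python3 -m crank '{"travel":[[0,0,-0.1],[0,0,-0.2],[0,0,-0.2]],"rot":[[0,0,0],[0,0,0],[0,0,0]]}'; python3 -m crank '{"travel":[[0,0,0],[0,0,0],[0,0,0],[0,0,1],[0,0,4],[0,0,8.5],[0,0,13],[0,0,17]],"rot":[[0,0,0],[0,0,0],[0,0,0],[0,0,0],[0,0,0],[0,0,0],[0,0,0],[0,0,0]]}' 0.08
python3 -m crank '{"travel":[[0.6,4,1],[1.4,9,1],[2.3,14,1],[3.3,19,1],[4.3,24,1],[5.3,29,1],[6.3,34,1],[7.3,39.3,1]],"rot":[[0,0,0],[0,0,1],[0,0,2],[0,0,3],[0,0,4],[0,0,5],[0,0,6],[0,0,7]]}'
```

```text
clock: 6.8
position: [0.4743, -0.4048, 0.0793]
tool_rot: [3.141, -0.001, -0.001]
force: [-3.7, 3.4, 13.4]
grip_width: 0.033
clock: 7.6
position: [0.4737, -0.4046, 0.251]
tool_rot: [3.141, -0.001, -0.001]
force: [0.3, -0.8, 0.4]
grip_width: 0.0457
clock: 8.4
position: [0.5451, -0.0189, 0.2588]
tool_rot: [3.141, -0.001, 0.122]
force: [1.6, 0.0, -0.0]
grip_width: 0.046
```

```bash
python3 - <<'E'
from h import *
s=crop("side",(230,80,390,290),3,"pics/s5.png");t=bot.grab_frame("top")
crop("top",(400,210,520,340),4,"pics/t5.png",t); print(bot.observe()["position"])
E
```

```text
[ 0.54582521 -0.01367382  0.25867174]
```

View pics/s5.png

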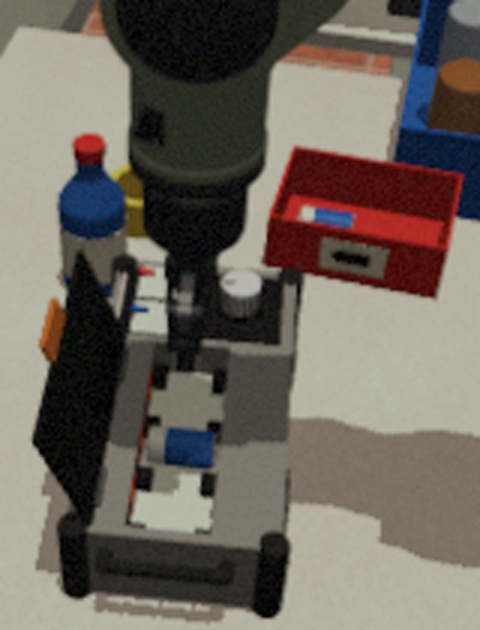

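View pics/t5.png

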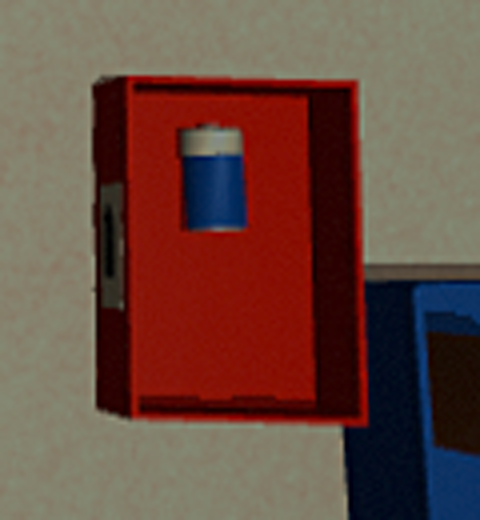

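Spent cell 3 lies in the box (crop (213,178)). Now spent 2.

```bash
python3 -m crank '{"travel":[[0,0.1,-3],[0,0.1,-7],[0,0.1,-9.5],[0,0.1,-11],[0,0.1,-12],[0,0.1,-12.6],[0,0.1,-12.6]],"rot":[[0,0,0],[0,0,0],[0,0,0],[0,0,0],[0,0,0],[0,0,0],[0,0,0]]}'; python3 -m crank '{"travel":[[0,0,0],[0,0,0],[0,0,0],[0,0,0],[0,0,0]],"rot":[[0,0,0],[0,0,0],[0,0,0],[0,0,0],[0,0,0]]}' -1 50;python3 -m crank '{"travel":[[0,0,1],[0,0,2.5],[0,0,5],[0,0,8],[0,0,11.5],[0,0,13],[0,0,13]],"rot":[[0,0,0],[0,0,0],[0,0,0],[0,0,0],[0,0,0],[0,0,0],[0,0,0]]}'
```

```text
clock: 9.2
position: [0.545, -0.0197, 0.1319]
tool_rot: [-3.141, 0.0, 0.121]
force: [1.3, 2.2, -0.9]
grip_width: 0.0461
clock: 9.7
position: [0.5448, -0.0149, 0.133]
tool_rot: [-3.136, -0.001, 0.125]
force: [-9.5, 33.2, 15.3]
grip_width: 0.0319
clock: 10.4
position: [0.5457, -0.0204, 0.2646]
tool_rot: [3.141, -0.004, 0.12]
force: [0.9, -0.2, -1.9]
grip_width: 0.0313
```

```bash
python3 -m crank '{"travel":[[-1,-2.5,0],[-2.6,-6.4,0],[-4.4,-10.7,0],[-6.2,-15,0],[-8,-19.3,0],[-9.8,-23.6,0],[-11.5,-28,0],[-13,-32,0]],"rot":[[0,0,0],[0,0,-1],[0,0,-2],[0,0,-3],[0,0,-4],[0,0,-5],[0,0,-6],[0,0,-7]]}'; python3 -m crank '{"travel":[[-1.5,-4,0],[-2.4,-6,0],[-2.6,-6,0],[-2.6,-6,0]],"rot":[[0,0,0],[0,0,0],[0,0,0],[0,0,0]]}'; python3 -c "
from h import *
t=crop('top',(400,210,520,340),4,'pics/t6.png');s=crop('side',(230,80,390,290),3,'pics/s6.png')"
```

```text
clock: 11.2
position: [0.4132, -0.3419, 0.2614]
tool_rot: [-3.141, 0.001, -0.003]
force: [1.4, 1.2, -1.7]
grip_width: 0.0312
clock: 11.6
position: [0.3883, -0.3997, 0.2612]
tool_rot: [-3.141, 0.001, -0.002]
force: [1.2, 1.1, -1.3]
grip_width: 0.0313
```

View pics/s6.png

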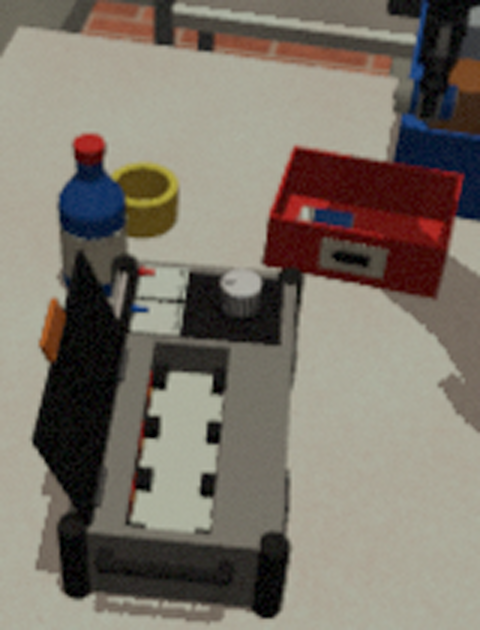

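The bay is empty, and the gripper with the second cell is above the box's near half. I'll lower it.

```bash
python3 -m crank '{"travel":[[0,0,-2],[0,0,-6],[0,0,-10.5],[0,0,-14],[0,0,-16],[0,0,-17.2],[0,0,-17.7],[0,0,-17.7]],"rot":[[0,0,0],[0,0,0],[0,0,0],[0,0,0],[0,0,0],[0,0,0],[0,0,0],[0,0,0]]}'; python3 -m crank '{"travel":[[0,0,0],[0,0,0],[0,0,0],[0,0,1],[0,0,4],[0,0,8.5],[0,0,13],[0,0,17]],"rot":[[0,0,0],[0,0,0],[0,0,0],[0,0,0],[0,0,0],[0,0,0],[0,0,0],[0,0,0]]}' 0.08
python3 -m crank '{"travel":[[0,2,1],[0,6,1],[0,10,1],[0,15,1],[0,20,1],[0,25,1],[0,30,1],[0,35,1]],"rot":[[0,0,0],[0,0,0],[0,0,0],[0,0,0],[0,0,0],[0,0,0],[0,0,0],[0,0,0]]}'
cat > cells.py <<'E'
from k import *
t=bot.grab_frame("top");s=bot.grab_frame("side")
hsv=cv2.cvtColor(t,cv2.COLOR_RGB2HSV).astype(int);H,S,V=[hsv[...,i] for i in range(3)]
gb=((H>40)&(H<85)&(S>110))|((H>8)&(H<28)&(S>140));gb[:,:95]=0;gb[:,205:]=0;gb[310:]=0;gb[:165]=0
br=(H>8)&(H<28)&(S>140)
n,l,st,ce=cv2.connectedComponentsWithStats(gb.astype(np.uint8))
for i in range(1,n):
    if st[i,4]<150: continue
    y,x=np.nonzero(l==i);b=br[y,x]
    pts=np.array([onz("top",u,v,.017)[:2] for u,v in zip(x,y)])
    w,vec=np.linalg.eigh(np.cov(pts.T));a=vec[:,1];d=pts[b].mean(0)-pts[~b].mean(0);a=a*np.sign(a@d)
    pr=(pts@a);pp=pts@np.array([-a[1],a[0]]);
    c=a*(pr.max()+pr.min())/2+np.array([-a[1],a[0]])*(pp.max()+pp.min())/2
    print("cell",len(x),"mean",pts.mean(0).round(4),"mid",c.round(4),"yaw",np.degrees(np.arctan2(a[1],a[0])).round(1),"len",np.ptp(pr).round(4),"wid",np.ptp(pp).round(4))
crop("top",(400,210,520,340),4,"pics/box_%d.png"%(bot.observe()["clock"]*10),t)
crop("top",(90,160,210,310),4,"pics/gr_%d.png"%(bot.observe()["clock"]*10),t)
print(bot.observe()["clock"],bot.observe()["position"])
E
python3 cells.py; ls pics
```

```text
clock: 12.5
position: [0.3894, -0.3996, 0.0851]
tool_rot: [-3.142, -0.0, -0.0]
force: [0.4, -0.3, -1.2]
grip_width: 0.0313
clock: 13.3
position: [0.3889, -0.3998, 0.2581]
tool_rot: [3.141, -0.001, -0.001]
force: [-1.1, 0.0, -0.8]
grip_width: 0.046
clock: 14.1
position: [0.3885, -0.0481, 0.2658]
tool_rot: [3.141, -0.001, -0.001]
force: [1.3, 0.0, 0.7]
grip_width: 0.0461
cell 329 mean [0.6232 0.3126] mid [0.6236 0.3126] yaw -3.6 len 0.057 wid 0.0339
cell 341 mean [0.5272 0.345 ] mid [0.527 0.345] yaw 169.8 len 0.0563 wid 0.034
cell 340 mean [0.4274 0.3582] mid [0.4273 0.358 ] yaw -176.7 len 0.0562 wid 0.0326
14.2 [ 0.38899752 -0.04462773  0.26588532]
box_142.png
gr_142.png
s1.png
s3.png
s4.png
s5.png
s6.png
side0.png
t1.png
t2.png
t3.png
t4.png
t5.png
t6.png
top0.png
```

View pics/box_142.png

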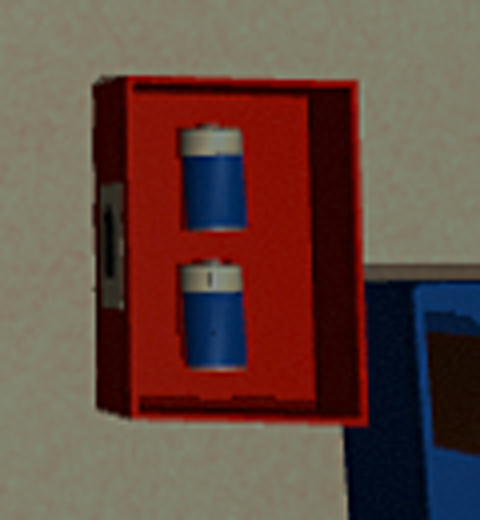

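Both spent cells lie in the box, at crop (213,178) and (213,315). On to the fresh cells. First I'll check the q7 margin.

```bash
python3 -c "
from h import *
print(bot.observe()['qpos'].round(3))"; python3 -m crank '{"travel":[[2,3,0],[4.5,7,0],[7.5,11,0],[10.5,15,0],[13.5,19,0],[16.5,23,0],[19,27,0],[21.5,31,0]],"rot":[[0,0,0],[0,0,0],[0,0,-1],[0,0,-2],[0,0,-3],[0,0,-3.6],[0,0,-3.6],[0,0,-3.6]]}'; python3 -c "
from h import *
print(bot.observe()['qpos'].round(3))"
```

```text
[ 0.098  0.213 -0.155  2.209  0.048  0.721 -1.654]
clock: 15.0
position: [0.605, 0.2614, 0.2658]
tool_rot: [3.141, -0.001, -0.064]
force: [0.1, 0.0, 0.4]
grip_width: 0.0459
[-0.384  0.618 -0.177  1.534  0.122  1.    -2.231]
```

```bash
python3 -m crank '{"travel":[[1,2.5,-4],[1.8,4.9,-9],[1.8,4.9,-12],[1.8,4.9,-14],[1.8,4.9,-14],[1.8,4.9,-14]],"rot":[[0,0,0],[0,0,0],[0,0,0],[0,0,0],[0,0,0],[0,0,0]]}' 0.4; python3 -c "
from h import *
print(bot.observe()['qpos'].round(3),bot.observe()['position'])
crop('side',(160,280,360,420),4,'pics/s7.png')"
```

```text
clock: 15.6
position: [0.6226, 0.3089, 0.1262]
tool_rot: [-3.141, -0.001, -0.064]
force: [-0.0, 0.9, 1.1]
grip_width: 0.0597
[-0.451  0.836 -0.157  1.508  0.161  0.81  -2.303] [0.62256031 0.30893052 0.12619194]
```

View pics/s7.png

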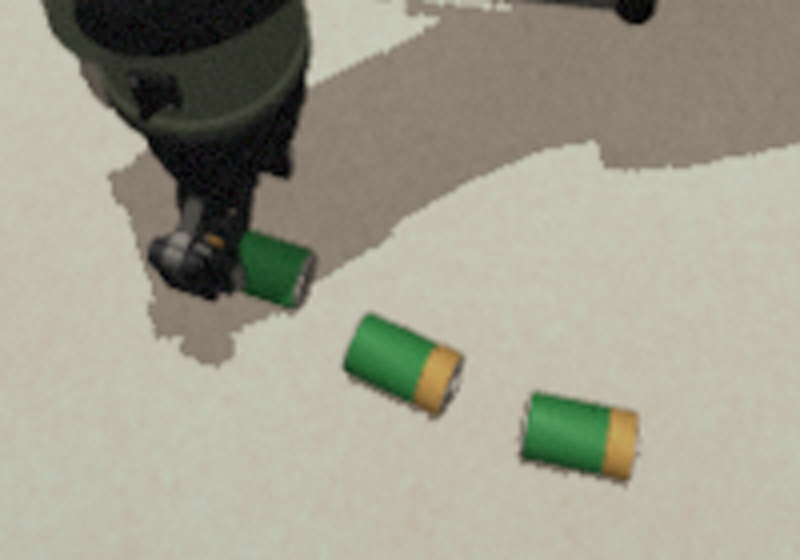

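The fingers straddle cell A, in crop around (230,260).

```bash
python3 -m crank '{"travel":[[0.1,0.35,-2],[0.1,0.35,-3.8],[0.1,0.35,-4.8],[0.1,0.35,-4.9],[0.1,0.35,-4.9]],"rot":[[0,0,0],[0,0,0],[0,0,0],[0,0,0],[0,0,0]]}';python3 -m crank '{"travel":[[0,0,0],[0,0,0],[0,0,0],[0,0,0],[0,0,0],[0,0,0]],"rot":[[0,0,0],[0,0,0],[0,0,0],[0,0,0],[0,0,0],[0,0,0]]}' -1 50; python3 -m crank '{"travel":[[0,0,1],[0,0,4],[0,0,8.5],[0,0,12],[0,0,14],[0,0,15],[0,0,15]],"rot":[[0,0,0],[0,0,0],[0,0,0],[0,0,0],[0,0,0],[0,0,0],[0,0,0]]}'; python3 -c "
from h import *
crop('side',(120,200,360,380),3,'pics/s8.png')"
```

```text
clock: 16.15
position: [0.6231, 0.3126, 0.0758]
tool_rot: [3.141, 0.0, -0.064]
force: [-0.0, -1.1, 0.8]
grip_width: 0.0599
clock: 16.75
position: [0.6234, 0.3128, 0.0768]
tool_rot: [-3.141, -0.001, -0.064]
force: [-1.5, -0.5, 6.4]
grip_width: 0.0333
clock: 17.45
position: [0.6233, 0.3128, 0.2273]
tool_rot: [-3.141, -0.002, -0.064]
force: [-0.3, 0.1, -1.7]
grip_width: 0.0332
```

View pics/s8.png

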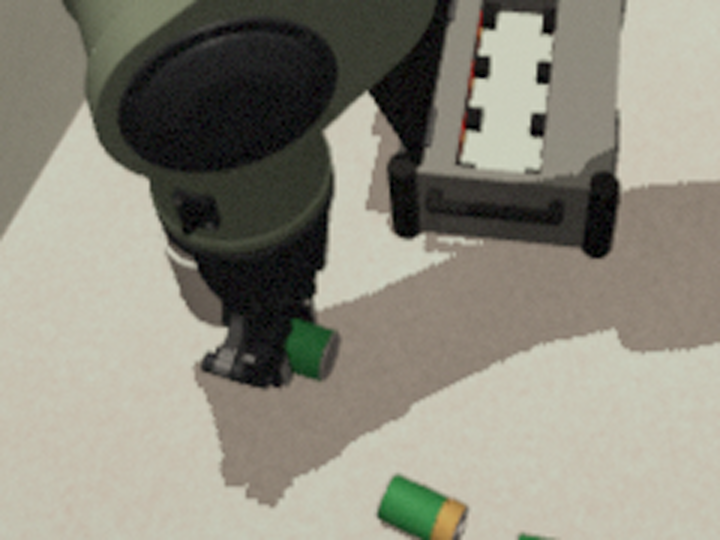

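```bash
python3 -m crank '{"travel":[[-2,-2.5,0.5],[-4.5,-5,0.5],[-7,-8.5,0.5],[-8.2,-13,0.5],[-8.4,-17.5,0.5],[-8.4,-22,0.5],[-8.4,-25,0.5],[-8.4,-26.4,0.5]],"rot":[[0,0,1],[0,0,3],[0,0,5],[0,0,7],[0,0,9],[0,0,10.5],[0,0,10.8],[0,0,10.8]]}'; python3 -m crank '{"travel":[[0,0,0],[0,0,0]],"rot":[[0,0,0],[0,0,0]]}'
```

```text
clock: 18.3
position: [0.5384, 0.0453, 0.2296]
tool_rot: [3.141, 0.002, 0.121]
force: [-0.8, 0.4, -1.2]
grip_width: 0.0331
clock: 18.5
position: [0.5388, 0.0496, 0.2302]
tool_rot: [-3.141, 0.001, 0.125]
force: [-0.7, 0.5, -0.6]
grip_width: 0.033
```

```bash
python3 -m crank '{"travel":[[0.1,-0.1,-2],[0.1,-0.1,-5],[0.1,-0.1,-7],[0.1,-0.1,-7],[0.1,-0.1,-7]],"rot":[[0,0,0],[0,0,0],[0,0,0],[0,0,0],[0,0,0]]}'; python3 -c "
from h import *
crop('side',(220,130,380,290),4,'pics/s9.png')"
```

```text
clock: 19.0
position: [0.54, 0.049, 0.161]
tool_rot: [-3.141, 0.001, 0.126]
force: [0.4, -0.1, -1.7]
grip_width: 0.0327
```

View pics/s9.png

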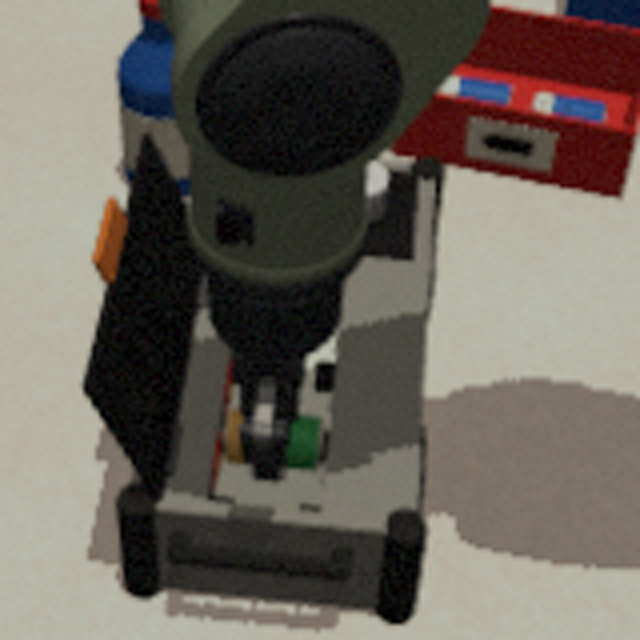

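The cell is inside the bay opening, with its plus (brass) end at crop (232,435) towards the hinge. I'll lower it.

```bash
python3 -m crank '{"travel":[[0,0,-0.8],[0,0,-1.6],[0,0,-2.2],[0,0,-2.6],[0,0,-2.7],[0,0,-2.7]],"rot":[[0,0,0],[0,0,0],[0,0,0],[0,0,0],[0,0,0],[0,0,0]]}'
```

```text
clock: 19.65
position: [0.54, 0.0477, 0.1337]
tool_rot: [-3.142, 0.0, 0.125]
force: [-0.1, -0.3, -1.5]
grip_width: 0.033
```

No contact force yet. I'll go down another 1.5 mm and release.

```bash
python3 -m crank '{"travel":[[0,0,-0.1],[0,0,-0.15],[0,0,-0.15]],"rot":[[0,0,0],[0,0,0],[0,0,0]]}'; python3 -m crank '{"travel":[[0,0,0],[0,0,0],[0,0,0],[0,0,1],[0,0,4],[0,0,8],[0,0,12]],"rot":[[0,0,0],[0,0,0],[0,0,0],[0,0,0],[0,0,0],[0,0,0],[0,0,0]]}' 0.08;  python3 -m crank '{"travel":[[-1,2,0],[-2,6,0],[-3,11,0],[-4,16,0],[-5,20,0],[-6,24,0],[-6,26,0]],"rot":[[0,0,8],[0,0,16],[0,0,24],[0,0,32],[0,0,40],[0,0,48],[0,0,56]]}'; python3 cells.py; python3 -c "
from h import *
crop('side',(220,130,380,290),4,'pics/s10.png');crop('top',(210,145,400,285),4,'pics/t10.png')"
```

```text
clock: 19.95
position: [0.5401, 0.0477, 0.1325]
tool_rot: [-3.142, -0.0, 0.125]
force: [-1.3, -0.2, -1.0]
grip_width: 0.0333
clock: 20.65
position: [0.5397, 0.0477, 0.2544]
tool_rot: [-3.141, 0.0, 0.125]
force: [0.1, 0.3, -0.3]
grip_width: 0.046
clock: 21.35
position: [0.4781, 0.3114, 0.2535]
tool_rot: [-3.141, -0.002, 1.112]
force: [0.1, 0.2, 0.2]
grip_width: 0.0462
cell 219 mean [0.5279 0.3401] mid [0.5268 0.3442] yaw 171.4 len 0.0564 wid 0.0328
21.45 [0.47906724 0.31068081 0.25308734]
```

View pics/t10.png

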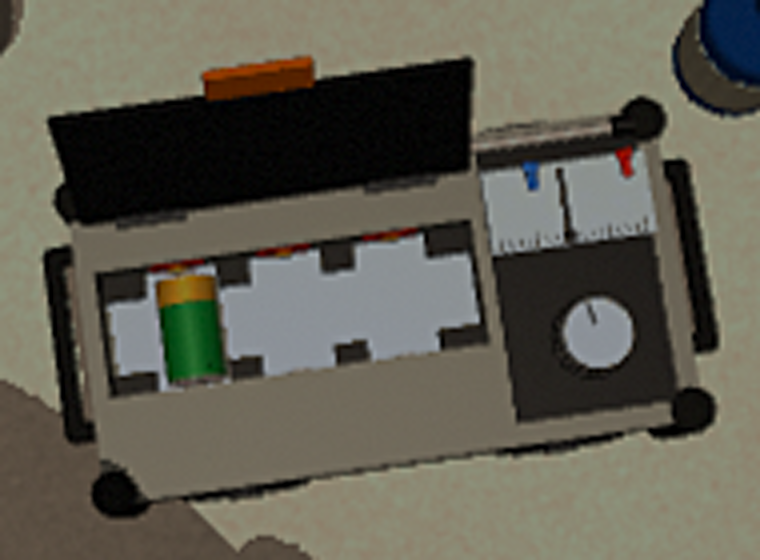

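View pics/s10.png

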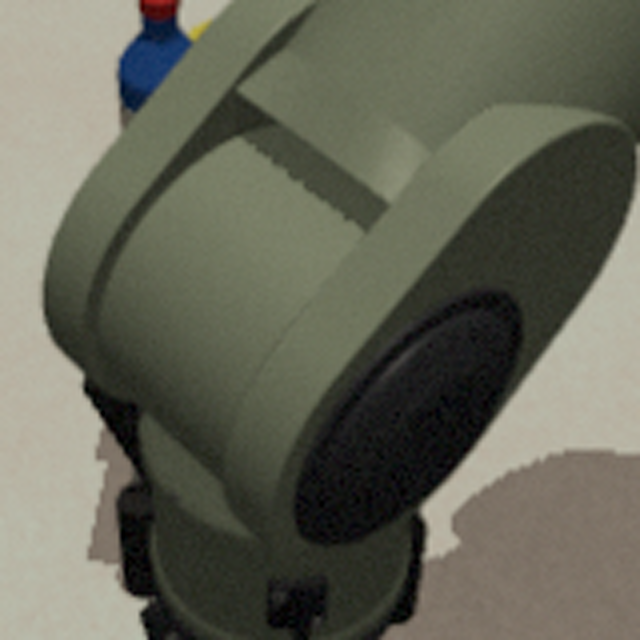

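Cell A is seated in cradle 1, plus end at the hinge (crop (187,330)). Next is cell B at (0.527,0.345), yaw 170.5°; I'll turn the wrist +107°.

```bash
python3 -m crank '{"travel":[[1,1,0],[2,2,0],[3.5,3,0],[4.8,3.4,0],[4.8,3.4,0],[4.8,3.4,0],[4.8,3.4,0],[4.8,3.4,0]],"rot":[[0,0,8],[0,0,16],[0,0,24],[0,0,32],[0,0,40],[0,0,48],[0,0,56],[0,0,64]]}' 0.4; python3 -m crank '{"travel":[[0,0,-2],[0,0,-5],[0,0,-8],[0,0,-10],[0,0,-12],[0,0,-12],[0,0,-12]],"rot":[[0,0,8],[0,0,16],[0,0,24],[0,0,32],[0,0,40],[0,0,42.8],[0,0,42.8]]}'; python3 cells.py; python3 -c "
from h import *
print(bot.observe()['qpos'].round(3),bot.observe()['position'],bot.observe()['tool_rot'])
crop('side',(160,280,360,420),4,'pics/s11.png')"
```

```text
clock: 22.35
position: [0.5287, 0.34, 0.2526]
tool_rot: [-3.141, 0.001, 2.221]
force: [0.1, 0.0, 0.1]
grip_width: 0.0599
clock: 23.05
position: [0.5285, 0.34, 0.1319]
tool_rot: [-3.14, -0.0, 2.964]
force: [-0.0, 0.5, 0.7]
grip_width: 0.0601
cell 161 mean [0.4129 0.3591] mid [0.4113 0.3612] yaw -121.6 len 0.0429 wid 0.0316
23.15 [0.52857914 0.34082193 0.13282461]
[-0.146  0.882 -0.826  1.678  0.779  0.942  0.116] [0.52857914 0.34082193 0.13282461] [-3.14119025e+00  6.92427044e-04  2.96194155e+00]
```

View pics/s11.png

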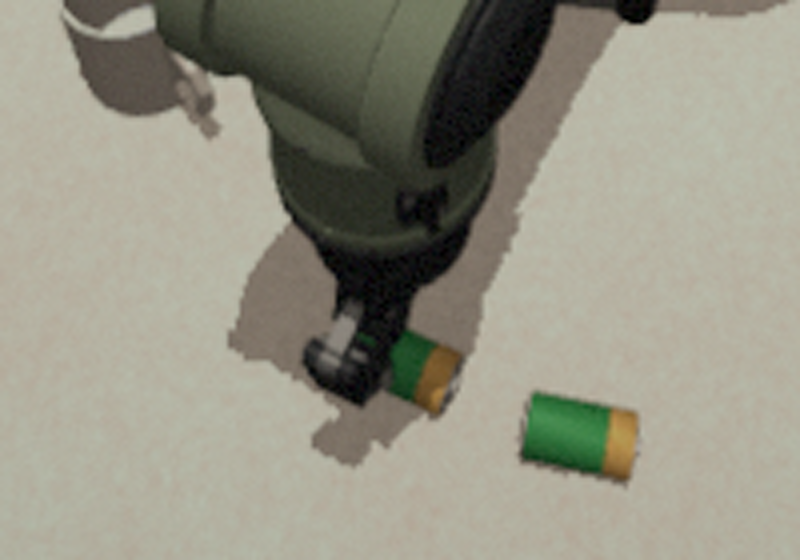

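The fingers straddle cell B. I'll descend and grip.

```bash
python3 -m crank '{"travel":[[-0.15,0.42,-2],[-0.15,0.42,-4],[-0.15,0.42,-5.2],[-0.15,0.42,-5.6],[-0.15,0.42,-5.6],[-0.15,0.42,-5.6]],"rot":[[0,0,0.8],[0,0,0.8],[0,0,0.8],[0,0,0.8],[0,0,0.8],[0,0,0.8]]}';python3 -m crank '{"travel":[[0,0,0],[0,0,0],[0,0,0],[0,0,0],[0,0,0],[0,0,0]],"rot":[[0,0,0],[0,0,0],[0,0,0],[0,0,0],[0,0,0],[0,0,0]]}' -1 50; python3 -m crank '{"travel":[[0,0,1],[0,0,4],[0,0,8.5],[0,0,12],[0,0,14],[0,0,15],[0,0,15]],"rot":[[0,0,0],[0,0,0],[0,0,0],[0,0,0],[0,0,0],[0,0,0],[0,0,0]]}'; python3 -c "
from h import *
print(bot.observe()['qpos'].round(3))
crop('side',(120,200,360,380),3,'pics/s12.png')"
```

```text
clock: 23.8
position: [0.5267, 0.3461, 0.0768]
tool_rot: [3.141, 0.0, 2.98]
force: [0.3, 0.0, 0.2]
grip_width: 0.06
clock: 24.4
position: [0.5268, 0.346, 0.0772]
tool_rot: [3.141, 0.001, 2.98]
force: [-0.4, -1.3, 6.1]
grip_width: 0.033
clock: 25.1
position: [0.5268, 0.346, 0.2276]
tool_rot: [3.141, 0.001, 2.98]
force: [0.0, -0.4, -2.0]
grip_width: 0.0334
[-0.109  0.772 -0.908  1.624  0.672  1.084  0.202]
```

View pics/s12.png

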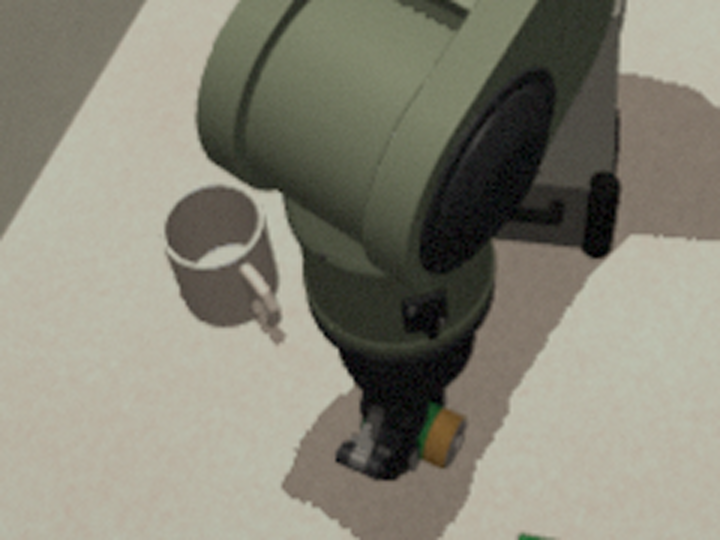

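```bash
python3 -m crank '{"travel":[[0,-1,0.5],[0,-3,0.5],[0,-5,0.5],[0,-7,0.5],[0,-9,0.5],[0,-11,0.5],[0,-13,0.5],[0,-15,0.5]],"rot":[[0,0,-7],[0,0,-15],[0,0,-23],[0,0,-31],[0,0,-39],[0,0,-47],[0,0,-55],[0,0,-63]]}'; python3 -c "
from h import *
print(bot.observe()['qpos'].round(3),bot.observe()['force'])"; python3 -m crank '{"travel":[[0.3,-2,0],[0.6,-4,0],[0.9,-6,0],[1.2,-8,0],[1.4,-10,0],[1.6,-12,0],[1.8,-14,0],[2,-16,0]],"rot":[[0,0,-7],[0,0,-15],[0,0,-23],[0,0,-31],[0,0,-39],[0,0,-47],[0,0,-55],[0,0,-63]]}';python3 -c "
from h import *
print(bot.observe()['qpos'].round(3),bot.observe()['force'])"
```

```text
clock: 25.95
position: [0.526, 0.1947, 0.23]
tool_rot: [-3.139, 0.0, 1.875]
force: [0.6, -0.0, -1.5]
grip_width: 0.0329
[ 0.024  0.593 -0.684  1.814  0.466  0.903 -0.569] [ 0.60116497 -0.04162537 -1.54344177]
clock: 26.75
position: [0.546, 0.0349, 0.23]
tool_rot: [-3.14, 0.002, 0.775]
force: [0.6, 1.0, -1.4]
grip_width: 0.0327
[ 0.125  0.518 -0.404  1.86   0.27   0.819 -1.214] [ 0.57336801  1.02736234 -1.38358187]
```

```bash
python3 -m crank '{"travel":[[0,-1,0],[0,-3,0],[0.1,-4.6,0],[0.1,-4.6,0],[0.1,-4.6,0],[0.1,-4.6,0],[0.1,-4.6,0],[0.1,-4.6,0]],"rot":[[0,0,-8],[0,0,-16],[0,0,-24],[0,0,-32],[0,0,-36],[0,0,-37.3],[0,0,-37.3],[0,0,-37.3]]}'
```

```text
clock: 27.55
position: [0.5473, -0.01, 0.2309]
tool_rot: [-3.142, 0.001, 0.132]
force: [-0.8, 0.5, -1.1]
grip_width: 0.0333
```

```bash
python3 -m crank '{"travel":[[0,-0.1,-2],[0,-0.1,-5],[0,-0.1,-7],[0,-0.1,-7],[0,-0.1,-7]],"rot":[[0,0,-0.5],[0,0,-0.5],[0,0,-0.5],[0,0,-0.5],[0,0,-0.5]]}'; python3 -c "
from h import *
crop('side',(220,130,380,290),4,'pics/s13.png')"
```

```text
clock: 28.05
position: [0.5476, -0.0111, 0.1617]
tool_rot: [-3.141, 0.0, 0.122]
force: [-0.0, -0.4, -0.5]
grip_width: 0.033
```

View pics/s13.png

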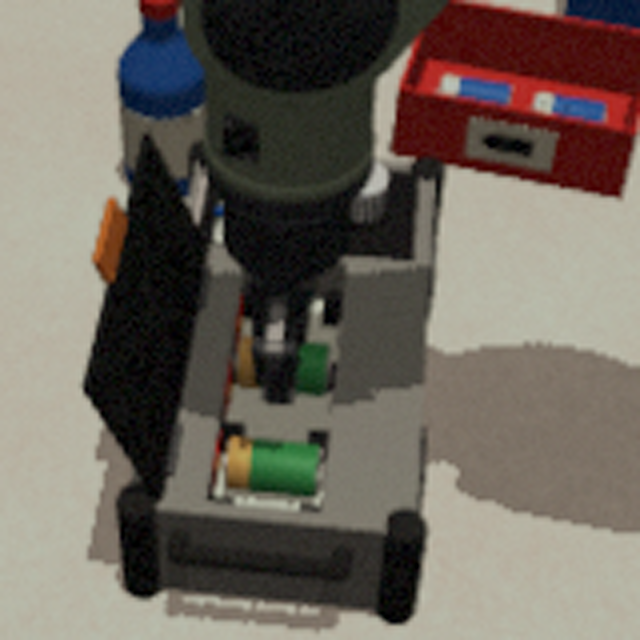

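```bash
python3 -m crank '{"travel":[[0,0,-0.8],[0,0,-1.6],[0,0,-2.2],[0,0,-2.7],[0,0,-2.9],[0,0,-2.9]],"rot":[[0,0,0],[0,0,0],[0,0,0],[0,0,0],[0,0,0],[0,0,0]]}'; python3 -m crank '{"travel":[[0,0,0],[0,0,0],[0,0,0],[0,0,1],[0,0,4],[0,0,8],[0,0,12]],"rot":[[0,0,0],[0,0,0],[0,0,0],[0,0,0],[0,0,0],[0,0,0],[0,0,0]]}' 0.08;  python3 -m crank '{"travel":[[-1,2,0],[-2,6,0],[-3.5,11,0],[-5,16,0],[-6.5,20.5,0],[-8,25,0],[-8.5,27,0]],"rot":[[0,0,8],[0,0,16],[0,0,24],[0,0,32],[0,0,40],[0,0,48],[0,0,56]]}'; python3 cells.py; python3 -c "
from h import *
crop('top',(210,145,400,285),4,'pics/t14.png')"
```

```text
clock: 28.7
position: [0.5475, -0.0111, 0.1323]
tool_rot: [3.142, 0.0, 0.121]
force: [0.1, -0.1, -2.1]
grip_width: 0.0326
clock: 29.4
position: [0.5472, -0.0111, 0.2544]
tool_rot: [-3.141, 0.0, 0.121]
force: [0.1, -0.4, -0.3]
grip_width: 0.0462
clock: 30.1
position: [0.4605, 0.2632, 0.2536]
tool_rot: [-3.141, -0.002, 1.109]
force: [0.2, -1.2, -0.8]
grip_width: 0.046
30.2 [0.46126494 0.26206469 0.25323093]
```

View pics/t14.png

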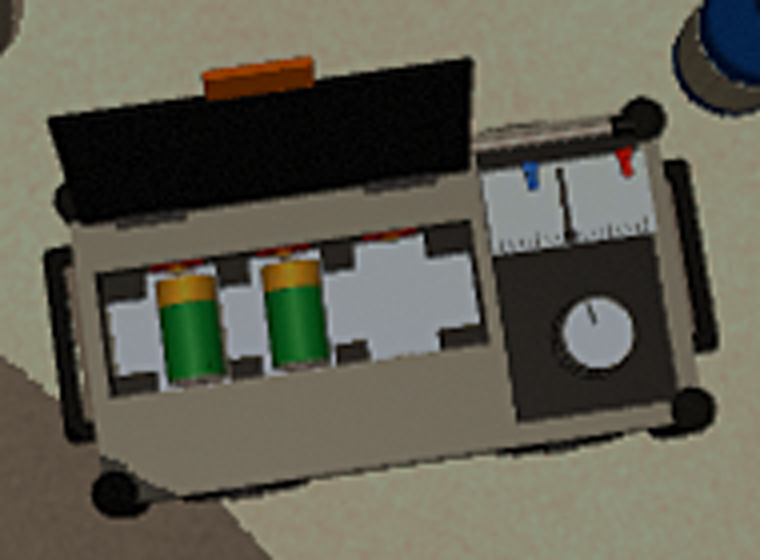

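Cell B is seated in cradle 2. Next is cell C. I'll check from the side that it's still in place while I turn the wrist.

```bash
python3 -m crank '{"travel":[[0,1,0],[0,2,0],[0,3,0],[0,4,0],[0,5,0],[-1,6,0],[-1,6,0],[-1,6,0]],"rot":[[0,0,8],[0,0,16],[0,0,24],[0,0,32],[0,0,40],[0,0,48],[0,0,56],[0,0,64]]}' 0.4;  python3 -m crank '{"travel":[[-0.4,0.4,0],[-0.8,0.8,0],[-1.2,1.2,0],[-1.6,1.6,0],[-2,2.4,0],[-2.4,3,0],[-2.4,3.6,0],[-2.4,3.6,0]],"rot":[[0,0,8],[0,0,16],[0,0,24],[0,0,32],[0,0,40],[0,0,48],[0,0,56],[0,0,56]]}'; python3 cells.py; python3 -c "
from h import *
print(bot.observe()['qpos'].round(3),bot.observe()['position'],bot.observe()['tool_rot'])
for d in bot.silhouettes('side','fresh_1_mid'): print(d['conf'],d['box'])
crop('side',(160,280,360,420),4,'pics/s15.png')"
```

```text
clock: 31.05
position: [0.453, 0.3178, 0.2528]
tool_rot: [-3.141, 0.001, 2.218]
force: [0.3, -0.6, 0.2]
grip_width: 0.0599
clock: 31.85
position: [0.4291, 0.3542, 0.2524]
tool_rot: [-3.141, -0.0, -3.09]
force: [0.4, -0.7, 0.4]
grip_width: 0.0595
31.95 [0.42910575 0.35384587 0.25231274]
[-0.099  0.674 -1.027  1.799  0.66   1.058  0.239] [0.42910575 0.35384587 0.25231274] [-3.14070968e+00 -5.44781902e-05 -3.09678471e+00]
0.87 [304.8, 389.1, 31.9, 22.2]
```

View pics/s15.png

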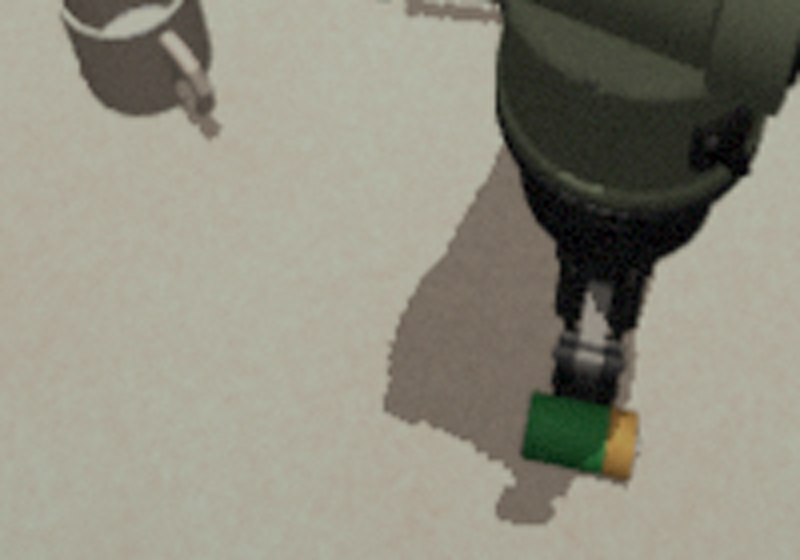

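Cell C hasn't moved (crop (580,435)). I'll descend and grip.

```bash
python3 -m crank '{"travel":[[-0.17,0.42,-3],[-0.17,0.42,-7.5],[-0.17,0.42,-11.5],[-0.17,0.42,-14.5],[-0.17,0.42,-16.5],[-0.17,0.42,-17.5],[-0.17,0.42,-17.5],[-0.17,0.42,-17.5]],"rot":[[0,0,0.7],[0,0,0.7],[0,0,0.7],[0,0,0.7],[0,0,0.7],[0,0,0.7],[0,0,0.7],[0,0,0.7]]}';python3 -m crank '{"travel":[[0,0,0],[0,0,0],[0,0,0],[0,0,0],[0,0,0],[0,0,0]],"rot":[[0,0,0],[0,0,0],[0,0,0],[0,0,0],[0,0,0],[0,0,0]]}' -1 50; python3 -m crank '{"travel":[[0,0,1],[0,0,4],[0,0,8.5],[0,0,12],[0,0,14],[0,0,15],[0,0,15]],"rot":[[0,0,0],[0,0,0],[0,0,0],[0,0,0],[0,0,0],[0,0,0],[0,0,0]]}'; python3 -c "
from h import *
print(bot.observe()['qpos'].round(3))
crop('side',(180,220,380,400),3,'pics/s16.png')"
```

```text
clock: 32.85
position: [0.4272, 0.3593, 0.0783]
tool_rot: [3.141, 0.001, -3.079]
force: [0.8, 0.1, 0.3]
grip_width: 0.06
clock: 33.45
position: [0.4273, 0.3593, 0.0786]
tool_rot: [3.141, 0.001, -3.079]
force: [-1.6, -3.8, 12.6]
grip_width: 0.0326
clock: 34.15
position: [0.4272, 0.3591, 0.2285]
tool_rot: [3.141, 0.002, -3.078]
force: [0.1, -0.2, -1.3]
grip_width: 0.033
[-0.126  0.704 -1.003  1.816  0.696  1.02   0.222]
```

View pics/s16.png

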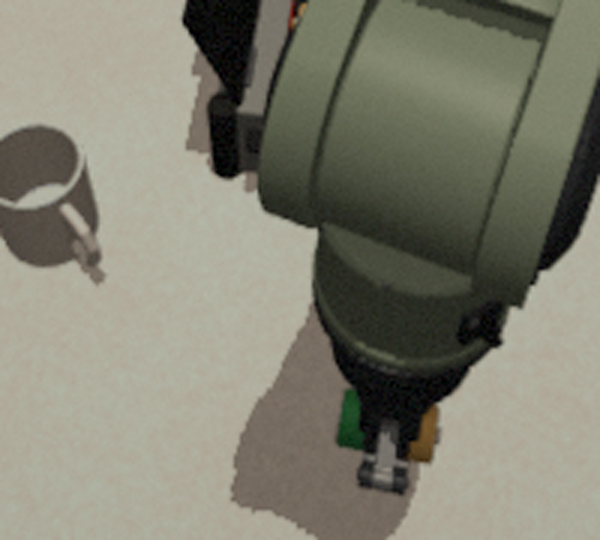

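```bash
python3 -m crank '{"travel":[[0.5,-1,0.5],[1,-3,0.5],[1.5,-5,0.5],[2,-7,0.5],[2.5,-9,0.5],[3,-11,0.5],[3.5,-13,0.5],[4,-15,0.5]],"rot":[[0,0,-7],[0,0,-15],[0,0,-23],[0,0,-31],[0,0,-39],[0,0,-47],[0,0,-55],[0,0,-63]]}'; python3 -m crank '{"travel":[[0.6,-2,0],[1.2,-4,0],[1.8,-6,0],[2.4,-8,0],[3,-10,0],[3.6,-12,0],[4.2,-14,0],[5,-16,0]],"rot":[[0,0,-7],[0,0,-15],[0,0,-23],[0,0,-31],[0,0,-39],[0,0,-47],[0,0,-55],[0,0,-63]]}'; python3 -m crank '{"travel":[[0.6,-2,0],[1.2,-5,0],[2,-8,0],[3,-10.5,0],[3.7,-11.9,0],[3.7,-11.9,0],[3.7,-11.9,0],[3.7,-11.9,0]],"rot":[[0,0,-8],[0,0,-16],[0,0,-24],[0,0,-32],[0,0,-40],[0,0,-48],[0,0,-50.5],[0,0,-50.5]]}'
```

```text
clock: 35.0
position: [0.4666, 0.2079, 0.2311]
tool_rot: [-3.14, -0.0, 2.1]
force: [1.1, -0.3, -1.9]
grip_width: 0.0329
clock: 35.8
position: [0.5164, 0.048, 0.2311]
tool_rot: [-3.14, 0.002, 1.0]
force: [0.1, 0.4, -1.1]
grip_width: 0.0329
clock: 36.6
position: [0.5533, -0.0699, 0.2311]
tool_rot: [3.141, 0.002, 0.124]
force: [0.6, 0.0, -1.9]
grip_width: 0.0329
```

```bash
python3 -m crank '{"travel":[[0.1,0,-2],[0.1,0,-5],[0.1,0,-7],[0.1,0,-7],[0.1,0,-7]],"rot":[[0,0,0],[0,0,0],[0,0,0],[0,0,0],[0,0,0]]}'; python3 -c "
from h import *
crop('side',(220,130,380,290),4,'pics/s17.png')"
```

```text
clock: 37.1
position: [0.5547, -0.0698, 0.1623]
tool_rot: [-3.141, 0.001, 0.126]
force: [-0.4, -0.0, -1.7]
grip_width: 0.0329
```

View pics/s17.png

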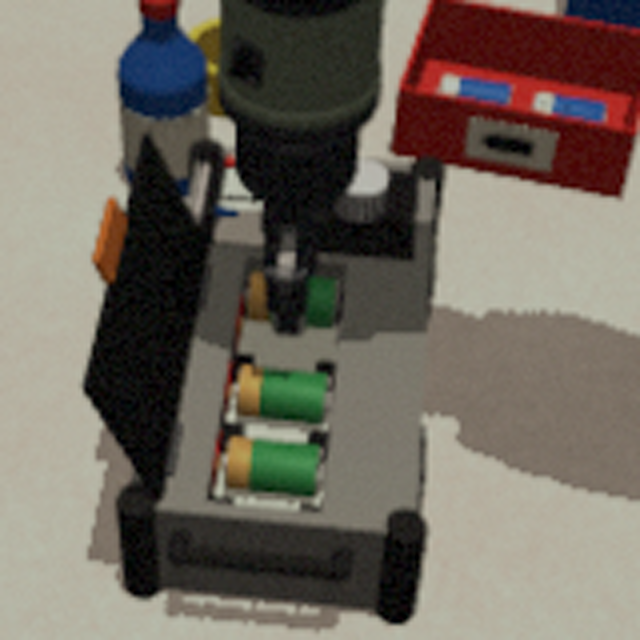

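```bash
python3 -m crank '{"travel":[[0,0,-0.8],[0,0,-1.6],[0,0,-2.2],[0,0,-2.6],[0,0,-2.8],[0,0,-2.8]],"rot":[[0,0,0],[0,0,0],[0,0,0],[0,0,0],[0,0,0],[0,0,0]]}'; python3 -m crank '{"travel":[[0,0,0],[0,0,0],[0,0,0],[0,0,1],[0,0,4],[0,0,8.5],[0,0,13],[0,0,17]],"rot":[[0,0,0],[0,0,0],[0,0,0],[0,0,0],[0,0,0],[0,0,0],[0,0,0],[0,0,0]]}' 0.08; python3 -m crank '{"travel":[[-2,-3,2],[-4,-7,2],[-6,-11,2],[-8,-15,2],[-10,-19,2],[-12,-23,2],[-12,-23,2]],"rot":[[0,0,0],[0,0,0],[0,0,0],[0,0,0],[0,0,0],[0,0,0],[0,0,0]]}' ; python3 -c "
from h import *
t=crop('top',(210,145,400,285),4,'pics/t18.png');s=crop('side',(230,120,390,290),4,'pics/s18.png');np.save('t1.npy',t);np.save('s1.npy',s)"
```

```text
clock: 37.75
position: [0.5548, -0.0699, 0.1341]
tool_rot: [-3.141, 0.0, 0.125]
force: [0.1, 0.6, -2.0]
grip_width: 0.033
clock: 38.55
position: [0.5547, -0.0698, 0.3076]
tool_rot: [3.141, -0.001, 0.125]
force: [0.7, 0.4, -0.2]
grip_width: 0.0462
clock: 39.25
position: [0.4315, -0.305, 0.3252]
tool_rot: [3.14, 0.001, 0.117]
force: [0.9, 0.5, -1.0]
grip_width: 0.0464
```

View pics/t18.png

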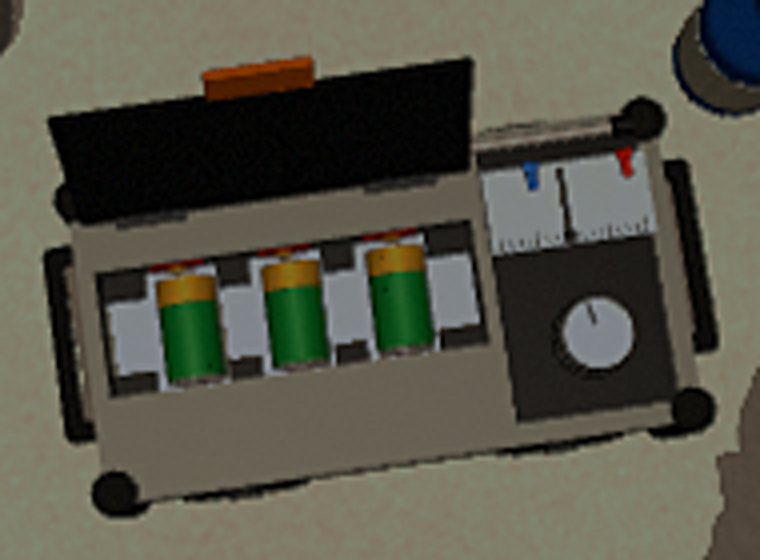

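View pics/s18.png

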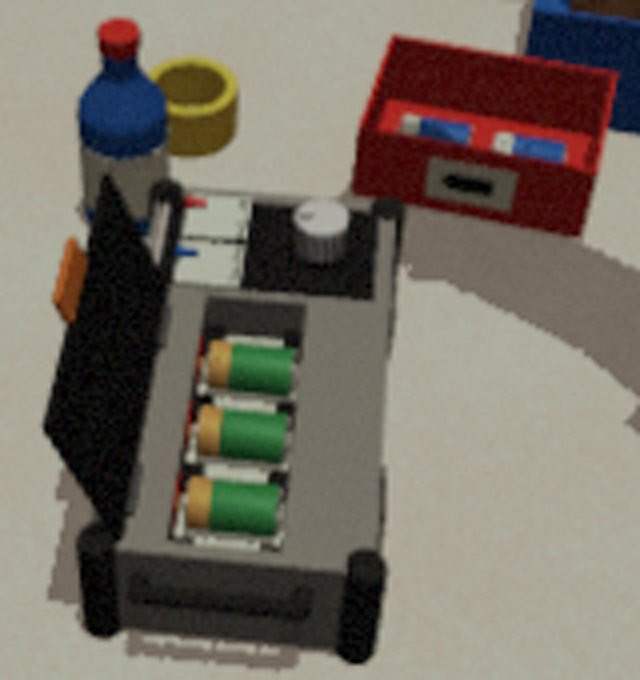

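All three green cells are seated with their plus ends at the hinge, and both blue cells are in the box. Now I'll work out the lid angle.

```bash
cat > lid.py <<'E'
from k import *
def lidpt(th,L,y,z=0):  # local own (-L,y,z)
    x=.060-L*np.cos(th)+z*np.sin(th); zz=.095+L*np.sin(th)+z*np.cos(th)
    return W(x,y,zz)
if __name__=="__main__":
    q=[(.110,.109,(49,118)),(.110,-.109,(471,58)),(.130,.028,(203,72)),(.130,-.028,(314,57))]
    f=lambda p:np.concatenate([np.array(proj("top",lidpt(p[0],L,y,p[1] )))-cp(*c) for L,y,c in q])
    from scipy.optimize import least_squares
    r=least_squares(lambda p:f([p[0],0.0]),[1.9]);print(r.x,r.fun.round(1))
    th=r.x[0]
    for n,L in(("edge",.11),("tabmid",.119),("tip",.13)):print(n,lidpt(th,L,0).round(4),lidpt(th,L,0,.006).round(4))
    for p in [(.110,.109),(.110,-.109),(.13,.028),(.13,-.028)]:
        u,v=proj("side",lidpt(th,*p));print("side crop",p,((u-230)*4),((v-120)*4))
E
python3 lid.py
```

```text
[1.96568987] [-0.1 -0.3  1.3  0.1  0.2 -0.   0.4 -0.1]
edge [0.6485 0.0018 0.1965] [0.654  0.0025 0.1942]
tabmid [0.6519 0.0022 0.2048] [0.6574 0.0029 0.2025]
tip [0.6561 0.0028 0.215 ] [0.6616 0.0034 0.2127]
side crop (0.11, 0.109) 41.93490352896379 424.36841324660054
side crop (0.11, -0.109) 105.23600374799071 168.73635117631534
side crop (0.13, 0.028) 52.769466515010095 297.23116457947685
side crop (0.13, -0.028) 69.74896240020416 231.87331390634733
```

```bash
python3 -m crank '{"travel":[[2,2.5,1],[5,6,1],[8,9.7,1],[11,13.4,1],[14,17,1],[17,20.6,1],[20,24.2,1],[22.5,27,1]],"rot":[[0,0,0],[0,0,0],[0,0,0],[0,0,0],[0,0,0],[0,0,0],[0,0,0],[0,0,0]]}' -1 30; python3 -m crank '{"travel":[[2,2.4,0],[3.4,4.2,0],[3.4,4.2,0],[3.4,4.2,0]],"rot":[[0,0,0],[0,0,0],[0,0,0],[0,0,0]]}'; python3 -c "
from k import *
o=bot.observe();print(o['qpos'].round(2),o['grip_width'],Lc(o['position']),o['force'])
crop('side',(200,80,360,270),3,'pics/s19.png')"
```

```text
clock: 40.15
position: [0.6609, -0.0252, 0.3349]
tool_rot: [-3.14, -0.001, 0.128]
force: [0.2, 0.2, 0.3]
grip_width: 0.0001
clock: 40.55
position: [0.6936, 0.0139, 0.3344]
tool_rot: [-3.141, 0.0, 0.127]
force: [-0.4, -0.9, 0.7]
grip_width: -0.0001
[ 0.04  0.62 -0.24  1.35  0.15  1.19 -1.66] -0.00011682908663685557 [0.14860059 0.00642284 0.334443  ] [-0.44540126 -0.85973514  0.72555227]
```

View pics/s19.png

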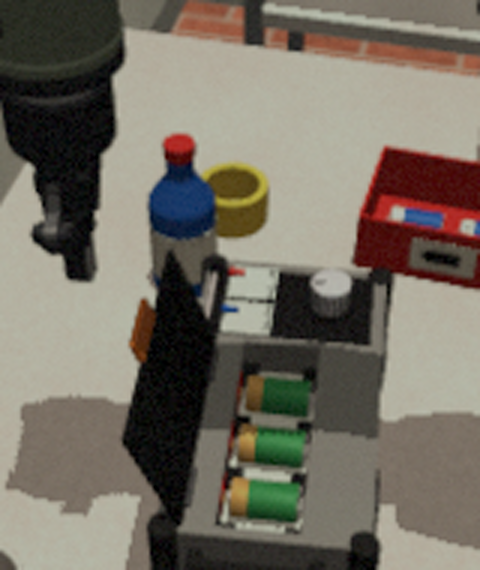

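The gripper hangs beyond the lid, with its fingers at crop (75,260). I'll descend behind the tab.

```bash
python3 -m crank '{"travel":[[0,-0.5,-2],[0,-0.5,-4.5],[0,-0.5,-6.5],[0,-0.5,-7],[0,-0.5,-7]],"rot":[[0,0,0],[0,0,0],[0,0,0],[0,0,0],[0,0,0]]}'; python3 -m crank '{"travel":[[-0.4,-0.05,0],[-0.8,-0.1,0],[-1.2,-0.15,0],[-1.5,-0.2,0],[-1.8,-0.25,0],[-2.1,-0.3,0],[-2.4,-0.3,0],[-2.4,-0.3,0]],"rot":[[0,0,0],[0,0,0],[0,0,0],[0,0,0],[0,0,0],[0,0,0],[0,0,0],[0,0,0]]}';python3 -c "
from k import *
o=bot.observe();print(Lc(o['position']),o['force'])
crop('side',(200,80,360,270),3,'pics/s20.png')"
```

```text
clock: 41.1
position: [0.6935, 0.0067, 0.2645]
tool_rot: [3.142, 0.001, 0.124]
force: [-0.7, 0.6, 0.3]
grip_width: 0.0002
clock: 41.9
position: [0.6696, 0.004, 0.2645]
tool_rot: [3.142, -0.0, 0.125]
force: [-0.3, 0.2, 1.1]
grip_width: 0.0006
[ 0.12357326 -0.00042308  0.26453422] [-0.27981026  0.1675822   1.06555197]
```

View pics/s20.png

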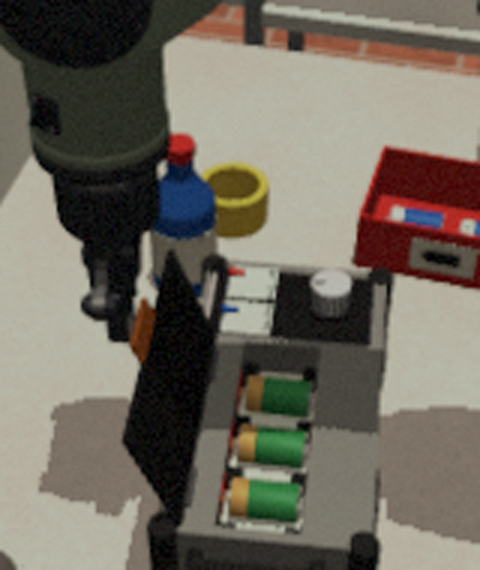

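```bash
python3 -m crank '{"travel":[[-0.6,-0.07,0.2],[-1.2,-0.15,0.45],[-1.8,-0.22,0.7],[-2.4,-0.3,0.95],[-3,-0.37,1.2],[-3.6,-0.44,1.45],[-4.2,-0.52,1.7],[-4.62,-0.57,1.85]],"rot":[[0,0,0],[0,0,0],[0,0,0],[0,0,0],[0,0,0],[0,0,0],[0,0,0],[0,0,0]]}';python3 -c "
from k import *
o=bot.observe();print(Lc(o['position']),o['force'])
crop('side',(200,80,360,270),3,'pics/s21.png')"
```

```text
clock: 42.75
position: [0.6232, -0.0017, 0.2833]
tool_rot: [3.142, -0.0, 0.125]
force: [2.0, 0.3, -1.6]
grip_width: 0.0002
[ 0.07674804 -0.00034709  0.28325519] [ 2.04305866  0.26785931 -1.64814645]
```

View pics/s21.png

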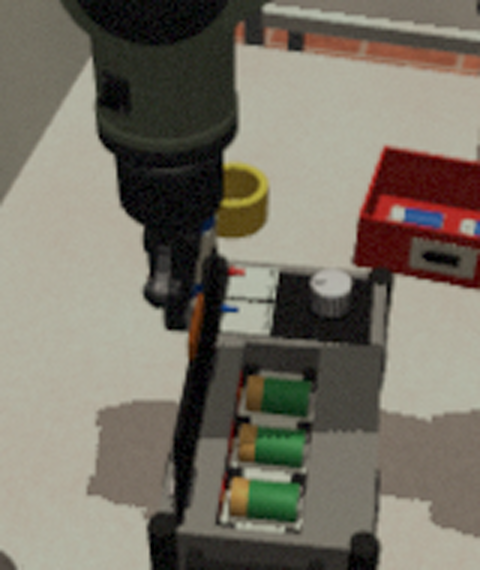

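The lid stands upright and the fingers are against the tab. I'll keep following the arc.

```bash
python3 -m crank '{"travel":[[-0.7,-0.09,0],[-1.44,-0.18,-0.05],[-2.18,-0.27,-0.1],[-2.93,-0.36,-0.2],[-3.67,-0.46,-0.4],[-4.37,-0.54,-0.65],[-5.06,-0.63,-0.95],[-5.76,-0.71,-1.25]],"rot":[[0,0,0],[0,0,0],[0,0,0],[0,0,0],[0,0,0],[0,0,0],[0,0,0],[0,0,0]]}';python3 -c "
from k import *
o=bot.observe();print(Lc(o['position']),o['force'])
crop('side',(200,80,360,270),3,'pics/s22.png')"
```

```text
clock: 43.6
position: [0.5654, -0.0088, 0.2701]
tool_rot: [3.142, 0.0, 0.125]
force: [0.6, 0.2, -0.4]
grip_width: -0.0003
[ 0.01859549 -0.00034766  0.2701303 ] [ 0.64900103  0.2454776  -0.44581636]
```

View pics/s22.png

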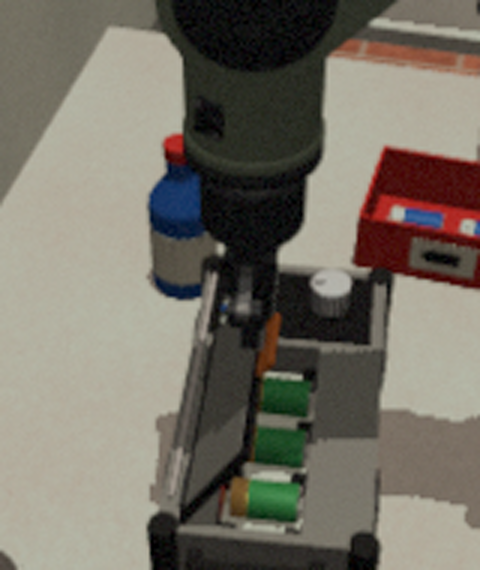

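```bash
python3 -m crank '{"travel":[[-0.65,-0.08,-0.32],[-1.28,-0.16,-0.72],[-1.88,-0.23,-1.17],[-2.45,-0.3,-1.65],[-2.99,-0.37,-2.18],[-3.49,-0.43,-2.73],[-3.96,-0.49,-3.32],[-4.39,-0.54,-3.94]],"rot":[[0,0,0],[0,0,0],[0,0,0],[0,0,0],[0,0,0],[0,0,0],[0,0,0],[0,0,0]]}'
```

```text
clock: 44.45
position: [0.5217, -0.0142, 0.2305]
tool_rot: [-3.142, 0.0, 0.125]
force: [0.3, -0.1, 1.1]
grip_width: -0.0001
```

```bash
python3 -m crank '{"travel":[[-0.2,-0.02,-0.32],[-0.39,-0.05,-0.65],[-0.57,-0.07,-0.97],[-0.73,-0.09,-1.3],[-0.88,-0.11,-1.65],[-1.03,-0.13,-2.0],[-1.16,-0.14,-2.35],[-1.28,-0.16,-2.7]],"rot":[[0,0,0],[0,0,0],[0,0,0],[0,0,0],[0,0,0],[0,0,0],[0,0,0],[0,0,0]]}'; python3 -m crank '{"travel":[[-0.06,-0.01,-0.2],[-0.11,-0.01,-0.4],[-0.16,-0.02,-0.6],[-0.2,-0.02,-0.8],[-0.24,-0.03,-1],[-0.28,-0.03,-1.2],[-0.32,-0.04,-1.4],[-0.36,-0.04,-1.6]],"rot":[[0,0,0],[0,0,0],[0,0,0],[0,0,0],[0,0,0],[0,0,0],[0,0,0],[0,0,0]]}';python3 -c "
from k import *
o=bot.observe();print(Lc(o['position']),o['force'])
crop('side',(200,80,360,270),3,'pics/s23.png')"
```

```text
clock: 45.25
position: [0.5092, -0.0157, 0.2037]
tool_rot: [-3.142, 0.0, 0.125]
force: [0.4, 0.1, 0.9]
grip_width: 0.0001
clock: 46.05
position: [0.5057, -0.0161, 0.1878]
tool_rot: [-3.142, -0.0, 0.125]
force: [0.0, 0.1, 1.0]
grip_width: -0.0001
[-0.0415641  -0.00022868  0.18783455] [0.03928    0.11955572 1.03248062]
```

View pics/s23.png

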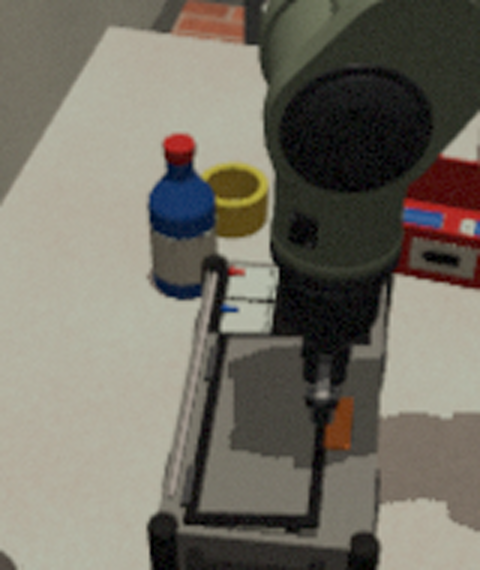

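The lid is nearly shut. I'll finish slowly.

```bash
python3 -m crank '{"travel":[[0,0,-0.12],[-0.05,0,-0.24],[-0.08,0,-0.36],[-0.1,0,-0.48],[-0.12,0,-0.6],[-0.13,0,-0.72],[-0.14,0,-0.84],[-0.15,0,-0.96]],"rot":[[0,0,0],[0,0,0],[0,0,0],[0,0,0],[0,0,0],[0,0,0],[0,0,0],[0,0,0]]}'; python3 -m crank '{"travel":[[0,0,-0.1],[0,0,-0.2],[0,0,-0.3],[0,0,-0.3]],"rot":[[0,0,0],[0,0,0],[0,0,0],[0,0,0]]}'
```

```text
clock: 46.9
position: [0.5042, -0.0161, 0.1783]
tool_rot: [-3.142, 0.0, 0.125]
force: [0.3, -1.2, 0.9]
grip_width: -0.0002
clock: 47.3
position: [0.5042, -0.0161, 0.1753]
tool_rot: [-3.142, 0.0, 0.125]
force: [-0.0, 0.2, 0.2]
grip_width: -0.0001
```

```bash
python3 -m crank '{"travel":[[0,0,-0.1],[0,0,-0.15],[0,0,-0.15]],"rot":[[0,0,0],[0,0,0],[0,0,0]]}'; python3 -m crank '{"travel":[[0,0,-0.1],[0,0,-0.15],[0,0,-0.15]],"rot":[[0,0,0],[0,0,0],[0,0,0]]}'
```

```text
clock: 47.6
position: [0.5044, -0.0161, 0.1744]
tool_rot: [3.141, -0.0, 0.124]
force: [-3.2, -0.8, 12.8]
grip_width: 0.0
clock: 47.9
position: [0.5044, -0.0161, 0.1737]
tool_rot: [3.141, -0.001, 0.125]
force: [-10.0, 0.1, 35.4]
grip_width: -0.0002
```

A hard stop at 13 N then 35 N, with the tip at about 0.101: the lid is shut. I'll lift off and look.

```bash
python3 -m crank '{"travel":[[0,0,0.5],[0,0,2],[0,0,5],[-1,0,9],[-3,2,12],[-5,5,13],[-8,9,13],[-10,13,13]],"rot":[[0,0,0],[0,0,0],[0,0,0],[0,0,0],[0,0,0],[0,0,0],[0,0,0],[0,0,0]]}'; python3 -c "
from h import *
t=crop('top',(210,145,400,285),4,'pics/t24.png');s=crop('side',(230,120,390,290),4,'pics/s24.png');np.save('t2.npy',t);np.save('s2.npy',s)"
```

```text
clock: 48.7
position: [0.4027, 0.1147, 0.3029]
tool_rot: [3.141, -0.001, 0.124]
force: [0.9, 0.3, -0.7]
grip_width: 0.0001
```

View pics/t24.png

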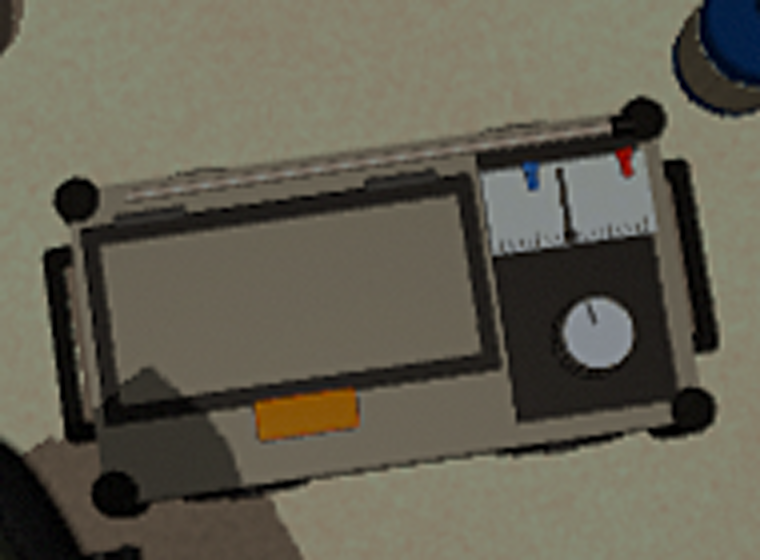

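View pics/s24.png

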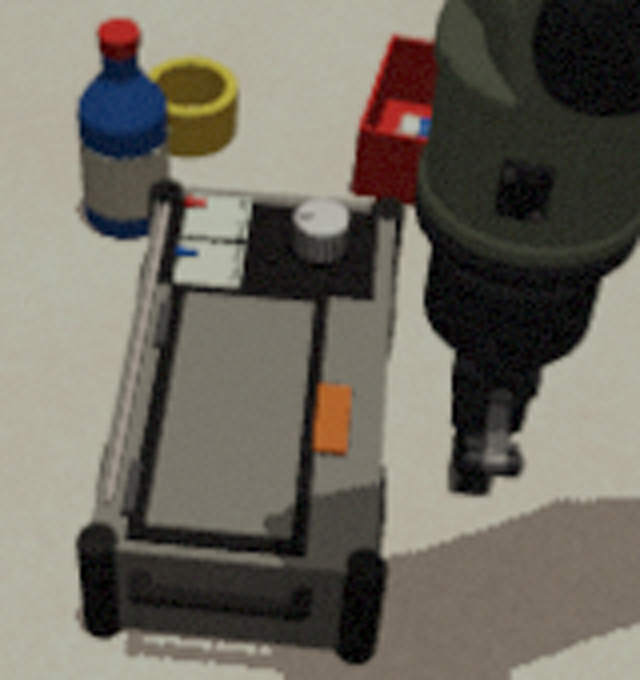

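The lid is flat and shut, with the tab at crop (307,413). The pointer is at (565,205) and the red tab at (625,162). Next I'll cross-check the knob and pointer measurements.

```bash
cat > ptr.py <<'E'
from k import *
import sys
def meas(t):
    # rectify scale area: local x 0..70, y -205..-110 at z=.097, 0.25mm/px
    xs=np.arange(.075,-.0,-.00025);ys=np.arange(-.100,-.210,-.00025)
    m=bot.camera_model("top");R=np.array(m["R"]);T=np.array(m["t"])
    Y,X=np.meshgrid(ys,xs);c,s=np.cos(ra),np.sin(ra)
    P=np.stack([rx+c*X-s*Y,ry+s*X+c*Y,np.full_like(X,.097)],-1)@R.T+T
    u=(m["fx"]*P[...,0]/P[...,2]+m["cx"]).astype(np.float32);v=(m["fy"]*P[...,1]/P[...,2]+m["cy"]).astype(np.float32)
    im=cv2.remap(t,u,v,cv2.INTER_CUBIC);return im,xs,ys
t=bot.grab_frame("top");im,xs,ys=meas(t)
cv2.imwrite(sys.argv[1],cv2.resize(im[:,:,::-1],None,fx=1.7,fy=1.7))
f=im.astype(float);r,g,b=f[...,0],f[...,1],f[...,2]
red=np.clip(r-1.3*np.maximum(g,b)-15,0,None);yy=np.broadcast_to(ys,red.shape);
sel=(xs[:,None]>.035)&(xs[:,None]<.07)&np.ones_like(red,bool)
w=red*sel;print("red y",(w*yy).sum()/w.sum())
# pointer: dark column in x .022...045 (between ticks and tabs)
for lo,hi in((.024,.034),(.034,.044)):
    rows=(xs>lo)&(xs<hi);p=f[rows].sum(2).mean(0);ok=(ys<-.118)&(ys>-.198)
    base=np.median(p[ok]);d=np.clip(base-p-25,0,None)*ok
    i=np.argmax(d);k=slice(max(i-14,0),i+15);print("ptr y",(d[k]*ys[k]).sum()/d[k].sum(),d[i],base)
E
python3 ptr.py pics/p0.png; python3 -c "
from k import *
print(tri(359.1,228.1,310.4,172.9))"
```

```text
red y -0.19327849966209595
ptr y -0.1564469002615312 325.27500000000003 407.225
ptr y -0.15622422696853366 302.7875 406.3125
(array([ 0.52728568, -0.17260305,  0.13045314]), np.float64(0.0006479002388964729))
```

View pics/p0.png

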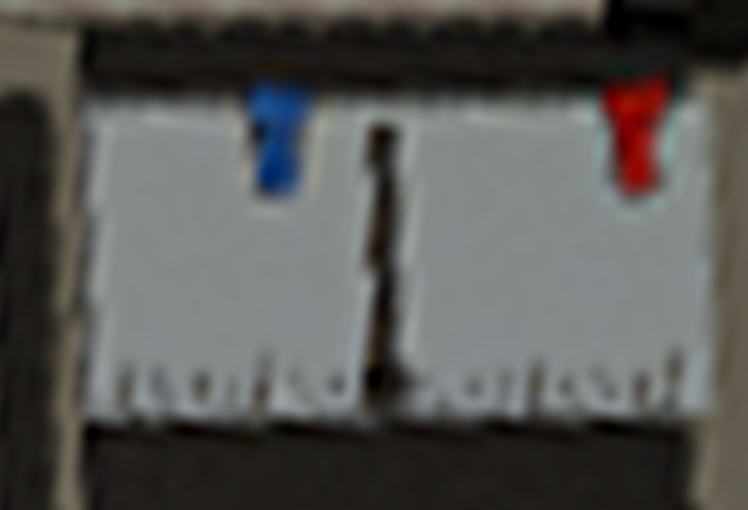

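The rectified scale shows the pointer at y=-156.3 mm and red at -193.3 mm, so 37 mm to go, about 3.7 rad (212°) clockwise. I'll go to the knob and pre-turn the wrist counter-clockwise on the way.

```bash
python3 -m crank '{"travel":[[1,-2,0],[2,-5,0],[4,-8,0],[6,-12,0],[8,-16,0],[10,-20,0],[11.5,-24,0],[12.5,-28,0]],"rot":[[0,0,7],[0,0,15],[0,0,23],[0,0,31],[0,0,39],[0,0,47],[0,0,55],[0,0,63]]}' 0.3 50; python3 -m crank '{"travel":[[0,-0.7,0],[0,-0.7,0],[0,-0.7,0],[0,-0.7,0],[0,-0.7,0],[0,-0.7,0],[0,-0.7,0],[0,-0.7,0]],"rot":[[0,0,8],[0,0,16],[0,0,24],[0,0,32],[0,0,40],[0,0,48],[0,0,56],[0,0,64]]}'; python3 -m crank '{"travel":[[0,0,0],[0,0,0],[0,0,0],[0,0,0],[0,0,0],[0,0,0],[0,0,0],[0,0,0]],"rot":[[0,0,8],[0,0,16],[0,0,24],[0,0,32],[0,0,40],[0,0,46],[0,0,46],[0,0,46]]}'; python3 -c "
from k import *
o=bot.observe();print(o['qpos'].round(2),o['position'],o['tool_rot'],o['grip_width'])"
```

```text
clock: 49.65
position: [0.5298, -0.1692, 0.3021]
tool_rot: [-3.142, 0.0, 1.229]
force: [0.4, 0.9, 0.3]
grip_width: 0.0557
clock: 50.45
position: [0.529, -0.1743, 0.3021]
tool_rot: [-3.141, -0.0, 2.346]
force: [-1.1, -0.3, -0.7]
grip_width: 0.0554
clock: 51.25
position: [0.5291, -0.1739, 0.3021]
tool_rot: [3.141, -0.0, 3.14]
force: [-0.2, 0.4, -0.9]
grip_width: 0.0555
[ 0.82  0.54 -0.86  1.75  0.46  1.07  1.37] [ 0.52906611 -0.17393849  0.30210406] [ 3.14142859e+00 -3.92413292e-04  3.13959847e+00] 0.055509874443980076
```

```bash
python3 -m crank '{"travel":[[-0.15,0.12,-3],[-0.15,0.12,-6.5],[-0.15,0.12,-9.5],[-0.15,0.12,-11.5],[-0.15,0.12,-12.5],[-0.15,0.12,-13.1],[-0.15,0.12,-13.1]],"rot":[[0,0,0],[0,0,0],[0,0,0],[0,0,0],[0,0,0],[0,0,0],[0,0,0]]}'; python3 -c "
from h import *
s=crop('side',(270,120,370,220),6,'pics/s25.png')"; python3 -m crank '{"travel":[[0,0,0],[0,0,0],[0,0,0],[0,0,0],[0,0,0]],"rot":[[0,0,0],[0,0,0],[0,0,0],[0,0,0],[0,0,0]]}' -1 50
```

```text
clock: 51.95
position: [0.5278, -0.172, 0.1714]
tool_rot: [-3.141, -0.0, -3.14]
force: [-0.0, 0.7, 0.3]
grip_width: 0.0557
clock: 52.5
position: [0.5282, -0.1728, 0.1727]
tool_rot: [-3.14, 0.002, -3.14]
force: [-2.6, -5.4, 10.2]
grip_width: 0.0367
```

View pics/s25.png

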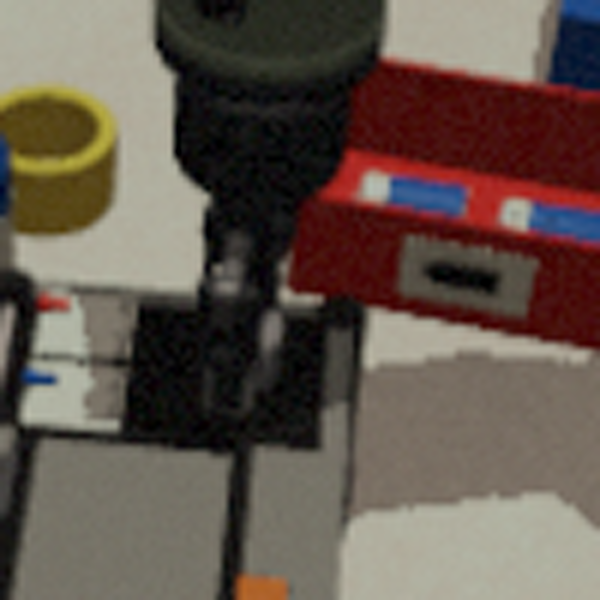

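Gripped on the knob at 36.7 mm. I'll turn 56° clockwise and check.

```bash
python3 -m crank '{"travel":[[0,0,0.1],[0,0,0.1],[0,0,0.1],[0,0,0.1],[0,0,0.1],[0,0,0.1],[0,0,0.1],[0,0,0.1]],"rot":[[0,0,-7],[0,0,-14],[0,0,-21],[0,0,-28],[0,0,-35],[0,0,-42],[0,0,-49],[0,0,-56]]}'; python3 -c "
from h import *
s=crop('side',(250,150,350,220),6,'pics/s26.png')
t=crop('top',(310,145,410,245),6,'pics/t26.png')"
```

```text
clock: 53.3
position: [0.5282, -0.1725, 0.1729]
tool_rot: [3.141, 0.001, 2.161]
force: [4.6, -3.2, -9.1]
grip_width: 0.0365
```

View pics/s26.png

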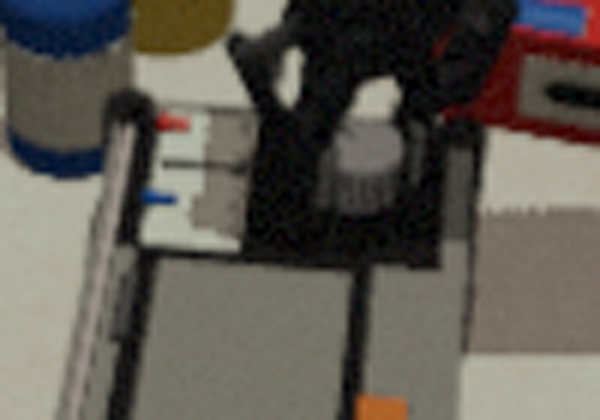

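View pics/t26.png

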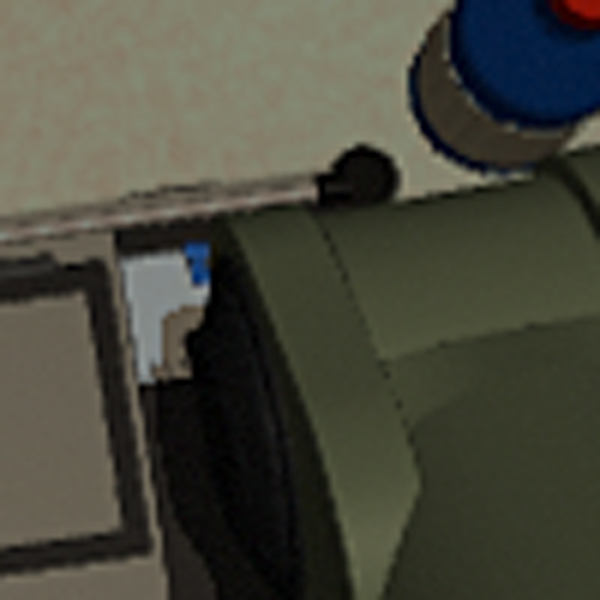

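The pointer has moved towards red, from between the tabs to side-crop row 163. I'll keep turning.

```bash
python3 -m crank '{"travel":[[0,0,0],[0,0,0],[0,0,0],[0,0,0],[0,0,0],[0,0,0],[0,0,0],[0,0,0]],"rot":[[0,0,-8],[0,0,-16],[0,0,-24],[0,0,-32],[0,0,-40],[0,0,-48],[0,0,-56],[0,0,-64]]}'; python3 -m crank '{"travel":[[0,0,0],[0,0,0],[0,0,0],[0,0,0],[0,0,0],[0,0,0],[0,0,0],[0,0,0]],"rot":[[0,0,-8],[0,0,-16],[0,0,-24],[0,0,-32],[0,0,-40],[0,0,-48],[0,0,-56],[0,0,-60]]}'
cat > ptrs.py <<'E'
from k import *
import sys
s=bot.grab_frame("side")
xs=np.arange(.075,.0,-.00025);ys=np.arange(-.100,-.210,-.00025)
m=bot.camera_model("side");R=np.array(m["R"]);T=np.array(m["t"])
Y,X=np.meshgrid(ys,xs);c,sn=np.cos(ra),np.sin(ra)
P=np.stack([rx+c*X-sn*Y,ry+sn*X+c*Y,np.full_like(X,.097)],-1)@R.T+T
u=(m["fx"]*P[...,0]/P[...,2]+m["cx"]).astype(np.float32);v=(m["fy"]*P[...,1]/P[...,2]+m["cy"]).astype(np.float32)
im=cv2.remap(s,u,v,cv2.INTER_CUBIC)
cv2.imwrite(sys.argv[1],cv2.resize(im[:,:,::-1],None,fx=1.7,fy=1.7))
print(bot.observe()["tool_rot"],bot.observe()["force"])
E
python3 ptrs.py pics/q1.png
```

```text
clock: 54.2
position: [0.5286, -0.1725, 0.1729]
tool_rot: [3.139, -0.001, 1.043]
force: [6.6, -4.0, -11.8]
grip_width: 0.0365
clock: 55.0
position: [0.5287, -0.1727, 0.1729]
tool_rot: [3.14, -0.003, -0.004]
force: [7.3, -8.3, -12.5]
grip_width: 0.036
[ 3.14035182e+00 -2.89592682e-03 -6.47103146e-03] [  7.80788448  -7.53106113 -10.78554348]
```

View pics/q1.png

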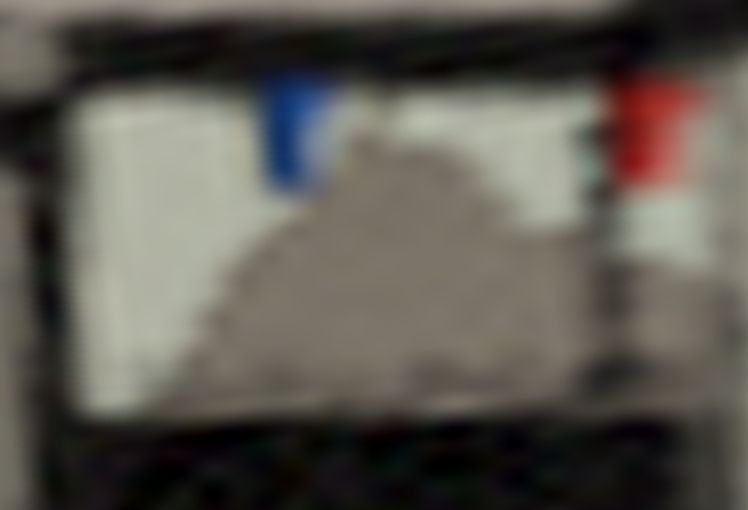

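180° is done and the pointer is at 605 px, just left of red (about 640 px). Another 31°.

```bash
python3 -m crank '{"travel":[[0,0,0],[0,0,0],[0,0,0],[0,0,0],[0,0,0],[0,0,0],[0,0,0],[0,0,0]],"rot":[[0,0,-6],[0,0,-12],[0,0,-18],[0,0,-23],[0,0,-27],[0,0,-31],[0,0,-31],[0,0,-31]]}'; python3 ptrs.py pics/q2.png
```

```text
clock: 55.85
position: [0.5287, -0.173, 0.1729]
tool_rot: [-3.141, -0.003, -0.54]
force: [6.3, -9.4, -11.6]
grip_width: 0.0365
[-3.14130111 -0.00331319 -0.5393755 ] [  7.84313198  -9.86517428 -11.91580462]
```

View pics/q2.png

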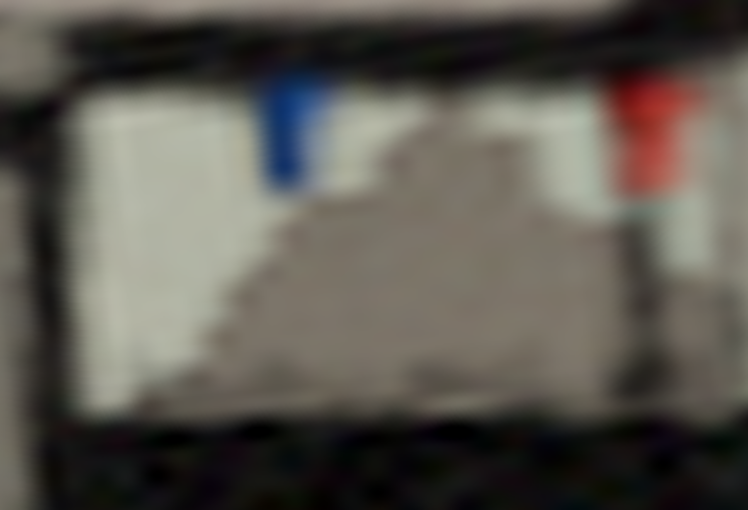

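The pointer is at 640 px, in line with the red tab. I'll release, lift away and check from the top.

```bash
python3 -m crank '{"travel":[[0,0,0],[0,0,0],[0,0,0],[0,0,1],[0,0,4],[0,0,8],[0,0,12],[0,0,13]],"rot":[[0,0,0],[0,0,0],[0,0,0],[0,0,0],[0,0,0],[0,0,0],[0,0,0],[0,0,0]]}' 0.3; python3 -m crank '{"travel":[[-1,2,0],[-3,5,0],[-5,9,0],[-7,13,0],[-9,17,0],[-11,21,0],[-13,25,0],[-14,29,0]],"rot":[[0,0,4],[0,0,8],[0,0,12],[0,0,16],[0,0,20],[0,0,20],[0,0,20],[0,0,20]]}'; python3 ptr.py pics/p3.png; python3 -c "
from h import *
cv2.imwrite('pics/top9.png',bot.grab_frame('top')[:,:,::-1]);cv2.imwrite('pics/side9.png',bot.grab_frame('side')[:,:,::-1])"
```

```text
clock: 56.7
position: [0.5287, -0.1724, 0.3072]
tool_rot: [-3.139, -0.005, -0.539]
force: [-0.2, -0.7, 0.4]
grip_width: 0.0554
clock: 57.5
position: [0.386, 0.1193, 0.3028]
tool_rot: [-3.141, -0.0, -0.189]
force: [2.1, 1.0, 0.5]
grip_width: 0.0554
red y -0.1932802572079105
ptr y -0.19348795058479176 301.925 401.375
ptr y -0.1934529141308763 313.8125 400.0125
```

View pics/p3.png

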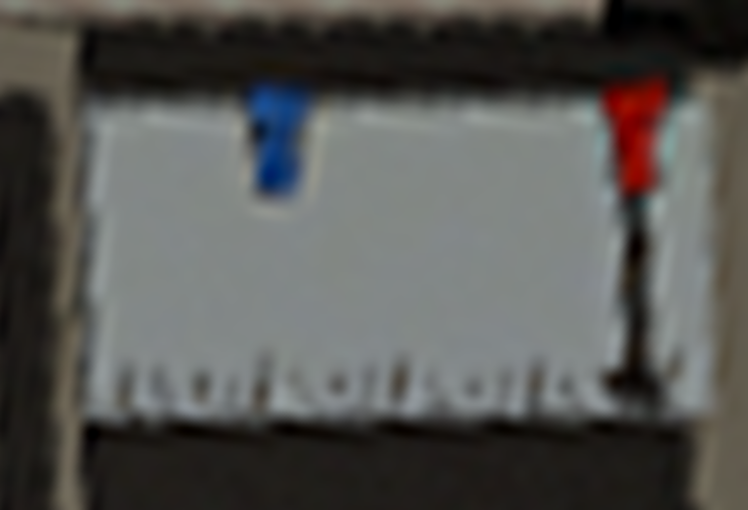

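View pics/top9.png

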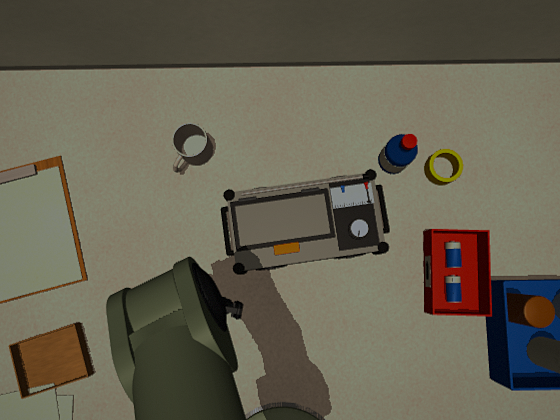

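View pics/side9.png

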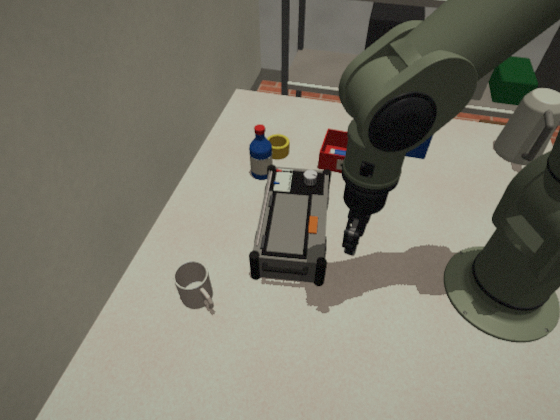

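The pointer reads -193.5 mm against red at -193.3 mm. The lid is flat, both spent cells are in the box at (453,255) and (453,288), the bystanders haven't moved and the robot is clear. I'm handing in.

```bash
python3 -m crank '{"travel":[[0,0,0],[0,0,0]],"rot":[[0,0,0],[0,0,0]]}'; python3 -c "
from workcell import bot
print(bot.job_done())"
```

```text
clock: 57.85
position: [0.3879, 0.1173, 0.3025]
tool_rot: [3.141, -0.0, -0.191]
force: [-0.3, -0.2, 0.7]
grip_width: 0.0553
the job is handed in; nothing more can be done
None
```

The radio job is finished and handed in at about 58 s of the 210 s allowed; the simulator gave no verdict.

- **Spent cells:** There were only two, in cradles 2 and 3. Both now lie in the red box.
- **Fresh cells:** All three green cells went into the cradles with their plus ends towards the hinge. The pictures before closing showed each one seated.
- **Lid:** I followed it down slowly along its arc with about 1–2 N. I then pressed briefly on the shut lid up to 35 N to confirm the stop. The last pictures show it flat on the deck.
- **Tuning:** I turned the knob about 211° clockwise. The pointer now reads -193.5 mm against -193.3 mm for the red tab, in the top picture.
- **Other checks:** In the last pictures the mug, bottle and tape are where they started and the robot is touching nothing. No knocked item or slackened grip showed up.
- **What went less well:** The gripper was about 9 mm off sideways when it gripped the second spent cell, which put about 33 N sideways on the wrist. That cell still came out and went into the box cleanly.

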